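# Pack the pralines with the sprung tongs and lock the canister

## Robot

A 6-joint arm with a two-finger parallel gripper is mounted at the origin on the work surface. World frame = base frame: x ahead of the robot, y to its left, z up, the work surface at z = 0. Lengths are in m, angles in rad, forces in N, time in s.
With the tool pointing down it reaches from about 0.35 to 0.975 m from the base axis. Payload 4.9 kg.
Tool frame: the origin (TCP) lies midway between the tips of the shut fingers; the grasp point (between the pads) lies 19 mm behind it; z points along the fingers, y is the direction in which the jaws open and shut (so a half turn about z gives the same grasp; the last joint's range is limited). The gripper opens to 85 mm and grips with 20 to 120 N. Pads are 22 mm wide; open, the fingers measure 114 mm over their backs; the gripper's body (76 mm by 85 mm) begins 54 mm behind the grasp point. The pads swing forward as they close: fully open they stand 13 mm farther back than shut.
Start: joints at [1.18, 0.053, 1.613, -0, 1.476, -0.119], TCP at [0.168, 0.602, 0.231] pointing down, gripper open.
Joint ranges: [-3.01, 3.01], [-1.01, 2.22], [0.06, 2.58], [-1.02, 4.17], [0.09, 2.62], [-3.14, 3.14]. Speed limits (rad/s): [2.57, 2.57, 3.14, 3.14, 3.14, 3.14].

## Interface

Orientations are given as a rotation vector (axis times angle).
In Python, from station import ctrl gives the robot as it stands.
- The arm moves only by the shell command python3 -m jog 'ROWS' [FORCE]. ROWS is JSON, one flat list of numbers, 7 for each row, row after row: the opening, from 0 (shut) to 1 (fully open), then the shift along the tool's x, y, z in m, then the turn, a rotation vector about the tool's x, y, z in degrees. A call has 1 to 10 rows; each row shifts and turns the commanded pose from where the row before left it, along the tool's axes as they then stand; what a row does not reach is not made up. A row lasts 1/8 s, in which the tool goes at most 62.5 mm and 10.7 degrees, less where a joint would pass 70% of its speed; a pose out of reach is approached as far as the arm can. A call with a gripper value outside its range is refused whole. The fingers move at their own pace and stop on an object; FORCE is the grip in N (left out, the last holds). Time passes only in rows, so rows that do not move let the fingers close. It gives the time, the measured TCP pose, the force and the opening at its end, in the units of the state.
- ctrl.get_obs(): the state, without advancing time (a new reading comes with each control period).
- ctrl.get_image(name): name is "side" or "top"; returns a dict with "image" (400x640x3 uint8, blue, green, red), "camera_matrix" (3x3 intrinsics, pixels), "rvec" (rotation vector, rad) and "tvec" (3), from world to camera coordinates, as OpenCV has them. Camera axes: x right, y down, z forward; pixel columns grow to the right and rows downward; lengths in m; the calibration is good to about 2 mm. A picture is of the moment at which its call begins. There is no depth.
- ctrl.finish_job(): hands the job in, once; it reports no verdict.
Trained networks look in a picture, given as the dict that the camera call returned (one of the last four; its "shot" number tells which), for a name from the list of things; names that differ only in an ending like _2 or _b are one class to them, and where a whole thing is asked for, a point or a joint stands for the part that bears it (a point fixed in the world has none). Each returns a list of dicts, best first, with "p" (0 to 1); they miss things now and then, are a little off and sometimes report something else, mostly with a low value. They report only what shows in the picture. A call takes as long as a camera call. They do not tell look-alikes from the thing itself.
- ctrl.boxes_of(target, picture): "box" ([centre column, centre row, width, height] in pixels, round what is visible of it).
The state is a dict: "t": time; "q": joint angles; "dq": joint speeds; "effort": joint torques, N m; "tool_pos": TCP position; "tool_rot": TCP orientation; "contact_force": force on the tool from outside, world axes, zero at the start; "wrist_torque": the same for the moment, N m; "opening": finger opening in m.
Only numpy, scipy, OpenCV 4.12 (cv2) and the standard library are available. Lean on these libraries where they do the work, as an engineer would, in place of code of your own. Each camera call takes 0.05 s, during which the arm holds its last target. There are 200 camera calls.

## Task

Open the steel canister: twist its bayonet lid a quarter turn anticlockwise, lift it off and set it aside on the cart. Then, using the sprung tongs and never the gripper's fingers, move every praline from the lazy susan into the canister and stand the tongs upright in their wooden caddy again. With all the pralines in, put the lid back with its lugs in the notches, press it down and twist it clockwise a quarter turn until it is locked; leave the egg cup, tumblers, spoon, mill and honey jar where they are.

Things in the scene. Friction and masses are not known exactly. Their poses are not given: they have to be found in the camera images.
- praline1: chocolate praline, round and squat, 25 mm in diameter, 20 mm tall with a domed top, 14 g, brown; origin at the centre of its flat underside, z up through the dome. Up to six alike; some may be absent.
- praline2: chocolate praline, round and squat, 25 mm in diameter, 20 mm tall with a domed top, 14 g, brown; origin at the centre of its flat underside, z up through the dome. Up to six alike; some may be absent.
- praline3: chocolate praline, round and squat, 25 mm in diameter, 20 mm tall with a domed top, 14 g, brown; origin at the centre of its flat underside, z up through the dome. Up to six alike; some may be absent.
- praline4: chocolate praline, round and squat, 25 mm in diameter, 20 mm tall with a domed top, 14 g, brown; origin at the centre of its flat underside, z up through the dome. Up to six alike; some may be absent.
- praline5: chocolate praline, round and squat, 25 mm in diameter, 20 mm tall with a domed top, 14 g, brown; origin at the centre of its flat underside, z up through the dome. Up to six alike; some may be absent.
- praline6: chocolate praline, round and squat, 25 mm in diameter, 20 mm tall with a domed top, 14 g, brown; origin at the centre of its flat underside, z up through the dome. Up to six alike; some may be absent.
- susan: lazy susan with a pale marble plate 280 mm in diameter, its top 30 mm above the cart top, turns freely with slight friction; origin on its axis at cart-top level. The pralines stand around it, a green egg cup (46 mm wide, 44 mm tall) in the middle stays there.
- tongs: small sprung steel tongs, 120 mm tall, 90 g, at first upright in the caddy, tips down. Origin midway between the tips at their bottom edge; z up along the tongs, y the direction in which they close. Head block 18 (x) x 26 mm, 108 to 120 mm above the tips. Free, the tips are 46 mm apart inside, 56 mm outside; tip pads 16 mm wide (x), 22 mm tall, 5 mm thick.
- tongs_grip (a point): where to hold and squeeze the tongs: midway between their two round rubber grips (20 mm long in x, radius 7 mm), 75 mm above the tips; axes as the tongs. Take it from above, fingers closing along y, the head between them. Grips measure 40 mm over their outsides when free; held at 37 to 39 mm the tips stay open; wider than 40 mm drops the tongs.
- tongs_left (a joint): closing angle of an arm of the tongs (rad): 0 free, tips 46 mm apart; 0.1 tips about 25 mm apart (grips 33 mm wide); 0.17 shut, tips about 8 mm apart (grips 27 mm). Both arms move alike, on hinges 113 mm above the tips. The spring pushes each grip out with 12 N when free, about 18 N at 0.1. Squeezing also lowers the tips a few mm, with the finger pads.
- caddy: dark wooden open box, fixed, for the tongs: outside 34 (x) x 78 (y) x 52 (z) mm, walls and floor 5 mm, so the pocket is 24 x 68 mm. Origin at the centre of its underside; the tongs stand in it with their closing direction along its y, tips on its floor.
- canister: steel lunch canister, fixed upright: outside 100 mm in diameter, rim 75 mm above the cart top, floor 5 mm, inside 92 mm in diameter. Origin at the centre of its underside. The notches for the lid's lugs are at its +x and -x sides, each marked by a dark round pip on the outside.
- canister_rim (a point): centre of the canister's mouth, 75 mm above its origin. An inward flange (4 mm thick, 71 to 75 mm up) narrows the mouth to 77 mm and has two notches 48 degrees wide at +x and -x. Stops under the flange let the lid's lugs turn only clockwise seen from above, by a little over 90 degrees.
- seal (a joint): travel of the sprung rubber seal ring on the canister's rim (m): 0 standing 5 mm proud of the rim, 0.005 pressed flush; needs 4 N to start, 9 N when flush.
- lid: steel bayonet lid, 140 g, at first locked on. Disc 100 mm wide, 5 mm thick; origin: centre of its underside. Below, a plug 69 mm wide, 10 mm deep with two lugs along +x and -x, reaching 44 mm out, 16 mm wide, 6 to 10 mm below the disc. Height of origin over the canister's: locked (its x along the canister's y) 77 mm, pressed down 75, in the notches (x along x, either way) 80; lying on the cart 10.
- lid_handle (a point): centre of the lid's black handle bar, 18 mm above the lid's origin; bar 64 mm long along the lid's x, 14 mm wide, from 5 to 31 mm above the origin; axes as the lid.
- egg_cup: bystander: green silicone egg cup, 46 mm wide, 44 mm tall, in the middle of the lazy susan; origin at the centre of its underside.
- tumbler_a: bystander: yellow plastic tumbler, 72 mm wide, 105 mm tall; origin at the centre of its underside.
- tumbler_b: bystander: a second yellow tumbler like the first, at the far side.
- spoon: bystander: wooden spoon, 260 mm long, lying along its x.
- mill: bystander: dark wooden pepper mill, 56 mm wide, 120 mm tall; origin at the centre of its underside.
- honey: bystander: honey jar, 68 mm wide, 85 mm tall; origin at the centre of its underside.
There are look-alikes about, which are no part of the job. Leave any blue or turquoise look-alike of the lid alone.

How it is judged:
By the outcome, as a careful person would: the job done as asked, in the order asked, and still so for the second after the job is handed in, with the robot touching nothing.
Of praline1, praline2, praline3, praline4, praline5, praline6 only 4 to 6 are there at a start; the rules pass over those that are not, and their reading is None.
At some moment in a run one of praline1, praline2, praline3, praline4, praline5, praline6 may be knocked a few centimetres aside while the robot is not near it.
It also fails if it takes over 210 s, if anything falls off the work surface, if the arm or the gripper's body presses on something with over 40 N, if the wrist force passes 120 N, or if a joint passes its speed limit or range.

## Working session

There is one attempt and no reset: what is moved stays moved. The work goes in short steps, Python scripts to look and compute and a shell command to move; the robot and the scene stay as the last step left them, time stands still between calls to the robot, and variables do not carry over. Pictures are saved under pics/ and viewed, about 12 in all and at most 16, crops included, and the job is handed in when it is done.

```bash
ls; mkdir -p pics; cat > h.py <<'E'
import numpy as np,cv2,json
from station import ctrl
from scipy.spatial.transform import Rotation as R
def snap(n,f=None):
    p=ctrl.get_image(n)
    if f: cv2.imwrite('pics/'+f,p['image'])
    return p
def world(p,uv,z):
    K=np.array(p['camera_matrix']);Rm=cv2.Rodrigues(np.array(p['rvec'],float))[0];t=np.array(p['tvec'],float).ravel()
    r=Rm.T@np.linalg.solve(K,[uv[0],uv[1],1.]);c=-Rm.T@t
    return c+r*(z-c[2])/r[2]
def pix(p,X):
    return cv2.projectPoints(np.array(X,float).reshape(-1,1,3),np.array(p['rvec'],float),np.array(p['tvec'],float),np.array(p['camera_matrix']),None)[0].reshape(-1,2)
def st():
    o=ctrl.get_obs();r=R.from_rotvec(o['tool_rot']).as_matrix()
    print('t',round(o['t'],2),'pos',np.round(o['tool_pos'],4),'x',np.round(r[:,0],3),'y',np.round(r[:,1],3),'z',np.round(r[:,2],3),'op',round(o['opening'],4),'F',np.round(o['contact_force'],1),'q',np.round(o['q'],2))
    return o,r
E
python3 - <<'E'
from h import *
st()
for n in('top','side'):
    p=snap(n,n+'0.png')
    Rm=cv2.Rodrigues(np.array(p['rvec'],float))[0];print(n,'cam',np.round(-Rm.T@np.array(p['tvec']).ravel(),3),'K',np.array(p['camera_matrix'])[0])
    for k,z in (('praline1',.04),('susan',.03),('tongs',.12),('caddy',.052),('canister',.075),('lid',.08),('egg_cup',.074),('tumbler_a',.105),('mill',.12),('honey',.085),('spoon',.01)):
        for d in ctrl.boxes_of(k,p): 
            if d['p']>.2: print(k,round(d['p'],2),np.round(d['box'],1),np.round(world(p,d['box'][:2],z)[:2],3))
E
```

```text
pics
t 0.0 pos [0.1675 0.6015 0.2301] x [-0.963  0.268  0.   ] y [ 0.268  0.963 -0.002] z [-0.001 -0.002 -1.   ] op 0.0856 F [-0.5 -0.6 -0.8] q [ 1.18  0.05  1.61  0.    1.48 -0.12]
top cam [0.376 0.065 1.359] K [480.81245732   0.         314.19287398]
praline1 0.38 [254.  217.7   6.7  14.4] [0.476 0.224]
susan 0.91 [274.1 191.2  99.3 106.1] [0.552 0.172]
tongs 0.69 [449.6 173.1  26.4  14.9] [ 0.595 -0.293]
caddy 0.58 [446.8 177.8  38.2  21.1] [ 0.594 -0.305]
canister 0.72 [358.4 199.8  25.7  13.7] [ 0.526 -0.059]
lid 0.79 [424.4 303.5  34.3  39.3] [ 0.256 -0.232]
lid 0.64 [367.1 184.2  33.8  36.7] [ 0.568 -0.082]
lid 0.64 [450.9 117.2  34.5  29.3] [ 0.758 -0.311]
lid 0.28 [360.2 198.9  23.3  16.9] [ 0.528 -0.063]
egg_cup 0.68 [275.1 188.7  16.4  16.6] [0.553 0.166]
tumbler_a 0.91 [365.3 122.6  23.8  34.6] [ 0.731 -0.074]
tumbler_a 0.72 [347.6 253.2  26.   27.7] [ 0.383 -0.029]
tumbler_a 0.61 [392.1 254.3  20.2  23.1] [ 0.382 -0.144]
mill 0.95 [390.5 255.9  19.7  20.7] [ 0.378 -0.138]
mill 0.43 [253.6 215.4   9.1  14.5] [0.476 0.216]
honey 0.97 [314.8 119.8  28.9  33.3] [0.742 0.062]
[... 686 characters left out ...]
 25.2] [ 0.561 -0.071]
lid 0.72 [418.2 157.8  34.   19.5] [ 0.259 -0.159]
lid 0.59 [264.7 124.   30.   16.7] [ 0.741 -0.231]
lid 0.57 [310.6 182.1  33.5  28. ] [0.54  0.002]
lid 0.5 [228.6 194.1  30.1  39.2] [0.741 0.09 ]
egg_cup 0.8 [290.9 234.9  15.5  23. ] [0.547 0.187]
egg_cup 0.6 [250.4 159.2  25.8  41.5] [ 0.733 -0.064]
egg_cup 0.22 [311.6 131.7  15.7  22.5] [ 0.588 -0.229]
tumbler_a 0.93 [251.3 156.7  25.6  44.4] [ 0.719 -0.04 ]
tumbler_a 0.58 [369.3 189.8  29.4  44.5] [0.38  0.027]
mill 0.78 [375.5 157.9  15.4  30. ] [ 0.378 -0.085]
honey 0.9 [229.4 195.4  32.1  41.9] [0.735 0.099]
spoon 0.72 [321.2 344.9  94.5  38. ] [0.427 0.413]
spoon 0.63 [312.8 112.2   2.3  23.7] [ 0.629 -0.429]
```

```bash
python3 - <<'E'
import cv2,numpy as np
a=cv2.imread('pics/top0.png');b=cv2.imread('pics/side0.png')
c=cv2.resize(a[90:340,210:490],None,fx=2.5,fy=2.4,interpolation=3)
d=cv2.resize(b[90:310,200:440],None,fx=3.3,fy=2.7,interpolation=3)
cv2.imwrite('pics/c1.png',c);cv2.imwrite('pics/c2.png',d)
E
```

```text
(no output)
```

View pics/c1.png

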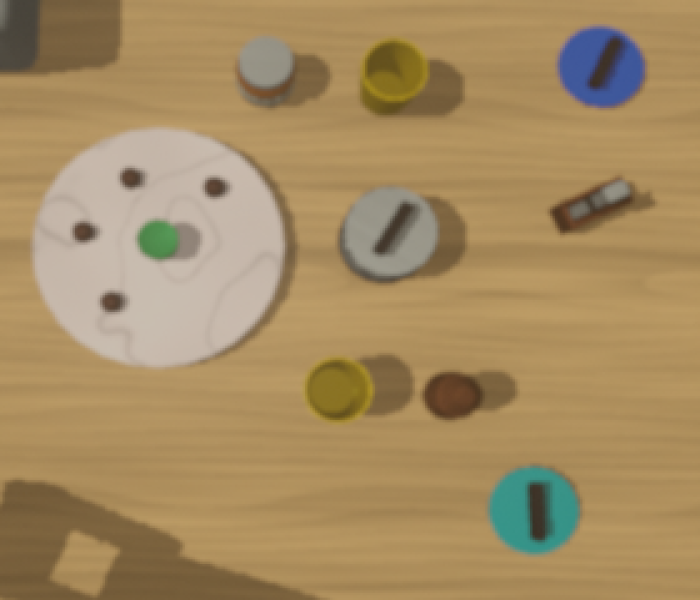

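View pics/c2.png

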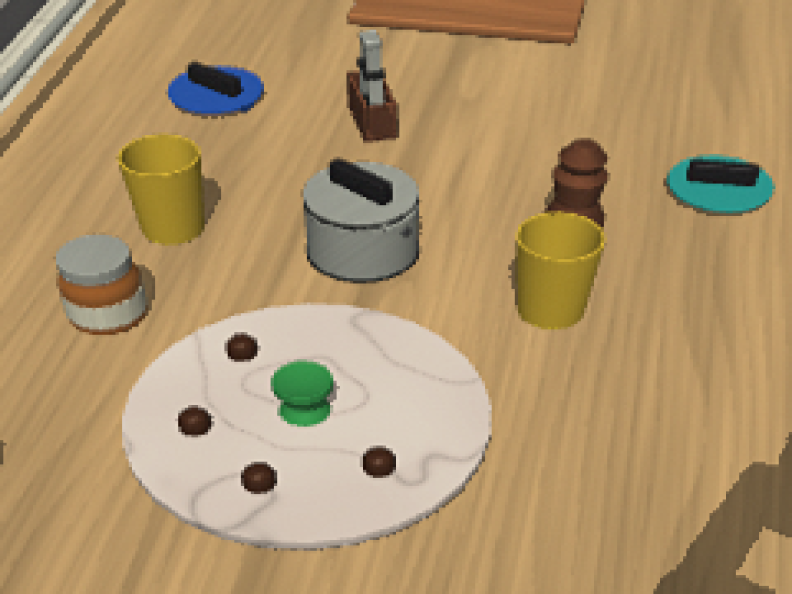

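Look-alikes of the lid: the blue one at top-view px (451,117), the turquoise one at (424,303) and the steel one at (366,184). I choose the steel one, because it sits on the grey canister with the dark pip. I see four pralines, and the tongs and caddy are at about (448,174). Next, a close crop.

```bash
python3 - <<'E'
import cv2,numpy as np
a=cv2.imread('pics/top0.png');b=cv2.imread('pics/side0.png')
r=lambda i,u,v:cv2.resize(i[v-25:v+25,u-25:u+25],(400,300) if 0 else (300,300),interpolation=0)
cv2.imwrite('pics/c3.png',np.vstack([np.hstack([r(a,367,184),r(a,448,176)]),np.hstack([r(b,310,175),r(b,312,122)])]))
E
```

```text
(no output)
```

View pics/c3.png

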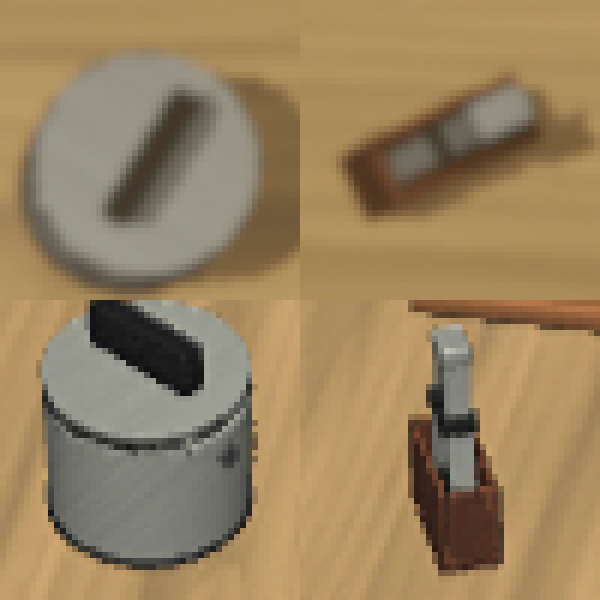

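```bash
cat >> h.py <<'E'
from scipy.optimize import minimize
def boxpts(x,y,yaw,lx,ly,z0,z1):
    c,s=np.cos(yaw),np.sin(yaw)
    return np.array([[x+c*a*lx/2-s*b*ly/2,y+s*a*lx/2+c*b*ly/2,z] for a in(-1,1) for b in(-1,1) for z in(z0,z1)])
def cyl(x,y,r,z0,z1):
    t=np.linspace(0,2*np.pi,60)
    return np.array([[x+r*np.cos(a),y+r*np.sin(a),z] for z in(z0,z1) for a in t])
def rend(p,parts,w,S=4):
    u0,v0,u1,v1=w;m=np.zeros(((v1-v0)*S,(u1-u0)*S),np.uint8)
    for X in parts:
        q=(pix(p,X)-[u0-.5,v0-.5])*S
        cv2.fillConvexPoly(m,cv2.convexHull((q*16).astype(np.int32)),255,shift=4)
    return cv2.resize(m,(u1-u0,v1-v0),interpolation=cv2.INTER_AREA)/255.
def fit(views,model,x0,d):
    # views: (pic,window,softmask)
    f=lambda x:sum(np.abs(rend(p,model(x),w)-m).sum() for p,w,m in views)
    x0=np.array(x0,float);sx=np.vstack([x0]+[x0+np.eye(len(x0))[i]*d[i] for i in range(len(x0))])
    r=minimize(f,x0,method='Nelder-Mead',options=dict(initial_simplex=sx,xatol=1e-4,fatol=.01))
    r=minimize(f,r.x,method='Nelder-Mead',options=dict(initial_simplex=r.x+(sx-x0)*-.5,xatol=1e-4,fatol=.01))
    return r.x,r.fun,sum(m.sum() for *_,m in views)
def crop(p,w): return p['image'][w[1]:w[3],w[0]:w[2]].astype(np.uint8)
def hsv(p,w): return cv2.cvtColor(crop(p,w),cv2.COLOR_BGR2HSV).astype(float)
E
python3 - <<'E'
from h import *
P={n:snap(n) for n in('top','side')}
W={'top':(344,158,392,212),'side':(284,148,338,202)}
M={};H={}
for n in W:
    h=hsv(P[n],W[n]);M[n]=((h[...,1]<75)|(h[...,2]<70)).astype(np.uint8)
    H[n]=(h[...,2]<(118 if n=='top' else 60)).astype(np.uint8)
    for D in(M,):
        k,l,s,c=cv2.connectedComponentsWithStats(D[n]);D[n]=(l==1+np.argmax(s[1:,4]))*1.
    D=H;er=cv2.erode(M[n].astype(np.uint8),np.ones((5,5))) if n=='top' else M[n].astype(np.uint8)
    k,l,s,c=cv2.connectedComponentsWithStats(H[n]*er);H[n]=(l==1+np.argmax(s[1:,4]))*1.
can=lambda x:[cyl(x[0],x[1],.05,0,.082),boxpts(x[0],x[1],x[2],.064,.014,.08,.108)]
hd=lambda x:[boxpts(x[0],x[1],x[2],.064,.014,.082,.108)]
for ns in(['top'],['side'],['top','side']):
    print(ns,'can',fit([(P[n],W[n],M[n]) for n in ns],can,[.55,-.07,.8],[.01,.01,.2]))
    print('   handle',fit([(P[n],W[n],H[n]) for n in ns],hd,[.55,-.07,.8],[.01,.01,.2]))
W={'top':(425,155,478,200),'side':(292,88,336,150)}
T={}
for n in W:
    h=hsv(P[n],W[n]);b=crop(P[n],W[n]).astype(float)
    hue=h[...,0]
    m=((h[...,2]<115)|(h[...,1]<70)|((hue<9)&(h[...,2]<150))).astype(np.uint8)
    if n=='side': m[:10]*= (h[:10,:,1]<70).astype(np.uint8)
    k,l,s,c=cv2.connectedComponentsWithStats(m);T[n]=(l==1+np.argmax(s[1:,4]))*1.
    cv2.imwrite('pics/m_%s.png'%n,np.hstack([cv2.resize(crop(P[n],W[n]),None,fx=7,fy=7,interpolation=0),cv2.resize(cv2.cvtColor((T[n]*255).astype(np.uint8),8),None,fx=7,fy=7,interpolation=0)]))
def cad(x):
    X,Y,a=x
    c,s=np.cos(a),np.sin(a)
    o=[boxpts(X,Y,a,.034,.078,0,.052),boxpts(X,Y,a,.018,.026,.113,.125)]
    # arms: from hinge (y~+-.010) to tips (y~ +-.0255)
    for g in(-1,1):
        q=[]
        for yy,z in((.004,.118),(.013,.118),(.020,.08),(.013,.08)):
            for xx in(-.006,.006): q.append([X+c*xx-s*g*yy,Y+s*xx+c*g*yy,z])
        o.append(np.array(q))
        q=[]
        for yy in(.006,.02):
            for z in(.073,.087):
                for xx in(-.01,.01): q.append([X+c*xx-s*g*yy,Y+s*xx+c*g*yy,z])
        o.append(np.array(q))
        q=[]
        for yy,z in((.013,.08),(.020,.08),(.028,.03),(.023,.03)):
            for xx in(-.008,.008): q.append([X+c*xx-s*g*yy,Y+s*xx+c*g*yy,z])
        o.append(np.array(q))
    return o
for ns in(['top'],['side'],['top','side']):
  for a0 in(1.9,-1.2,):
    print(ns,'caddy',fit([(P[n],W[n],T[n]) for n in ns],cad,[.595,-.285,a0],[.01,.01,.2]))
a=cv2.imread('pics/m_top.png');b=cv2.imread('pics/m_side.png');w=max(a.shape[1],b.shape[1])
pd=lambda i:cv2.copyMakeBorder(i,0,0,0,w-i.shape[1],0)
o=np.vstack([pd(a),pd(b)]);print(o.shape);cv2.imwrite('pics/m.png',o)
E
```

```text
['top'] can (array([ 0.56495884, -0.07897869,  0.65723064]), np.float64(61.6235294117647), np.float64(1181.0))
   handle (array([0.49386831, 0.02831276, 0.75802469]), np.float64(16.0), np.float64(16.0))
['side'] can (array([ 0.56373206, -0.08106454,  0.48975682]), np.float64(40.227450980392156), np.float64(1372.0))
   handle (array([ 0.58774483, -0.12101651,  1.72773677]), np.float64(132.80392156862746), np.float64(167.0))
['top', 'side'] can (array([ 0.56380912, -0.07958946,  0.76455891]), np.float64(122.2156862745098), np.float64(2553.0))
   handle (array([ 0.59493827, -0.19938272,  1.95802469]), np.float64(183.0), np.float64(183.0))
['top'] caddy (array([ 0.60399549, -0.31105578,  3.5905884 ]), np.float64(42.654901960784315), np.float64(391.0))
['top'] caddy (array([ 0.60403402, -0.31100536,  0.4505013 ]), np.float64(42.654901960784315), np.float64(391.0))
['side'] caddy (array([ 0.60493281, -0.29521517,  1.82383425]), np.float64(333.77647058823527), np.float64(412.0))
['side'] caddy (array([ 0.60473616, -0.29528031, -1.33137543]), np.float64(333.7803921568627), np.float64(412.0))
['top', 'side'] caddy (array([ 0.60503835, -0.31107566,  3.60489246]), np.float64(102.78823529411764), np.float64(803.0))
['top', 'side'] caddy (array([ 0.60470755, -0.3111099 ,  0.44813776]), np.float64(102.54901960784314), np.float64(803.0))
(749, 742, 3)
```

```bash
python3 - <<'E'
from h import *
P={n:snap(n) for n in('top','side')}
W={'top':(355,165,385,200),'side':(294,144,328,172)}
H={}
hd=lambda x:[boxpts(x[0],x[1],x[2],.064,.014,.082,.108)]
for n in W:
    h=hsv(P[n],W[n]);V=h[...,2]
    H[n]=np.clip((140-V)/(140-85),0,1) if n=='top' else (V<75)*1.
    k,l,s,c=cv2.connectedComponentsWithStats((H[n]>.05).astype(np.uint8));H[n]=H[n]*(l==1+np.argmax(s[1:,4]))
    print(n,H[n].sum(),H[n].shape)
for ns in(['top'],['side'],['top','side']):
    print(ns,'   handle',fit([(P[n],W[n],H[n]) for n in ns],hd,[.564,-.08,-.55],[.005,.005,.1]))
can=lambda x:[cyl(x[0],x[1],.05,0,.082),boxpts(x[0],x[1],x[2],.064,.014,.08,.108)]
# pralines: side view blobs
p=P['side'];w=(235,200,355,300);h=hsv(p,w)
m=((h[...,2]<90)&((h[...,0]<18)|(h[...,0]>165)|(h[...,2]<40))).astype(np.uint8)
k,l,s,c=cv2.connectedComponentsWithStats(m)
for i in range(1,k):
    if s[i,4]>15: print('side',np.round(c[i]+w[:2],1),s[i],np.round(world(p,c[i]+w[:2],.039)[:2],3))
p=P['top'];w=(222,140,330,245);h=hsv(p,w)
m=((h[...,2]<110)&((h[...,0]<18)|(h[...,0]>165))).astype(np.uint8)
k,l,s,c=cv2.connectedComponentsWithStats(m)
for i in range(1,k):
    if s[i,4]>8: print('top',np.round(c[i]+w[:2],1),s[i],np.round(world(p,c[i]+w[:2],.041)[:2],3))
E
```

```text
top 170.0 (35, 30)
side 175.0 (28, 34)
['top']    handle (array([ 0.56393909, -0.07998481, -0.53759589]), np.float64(38.94153297682709), np.float64(170.0))
['side']    handle (array([ 0.56389982, -0.08249668, -0.61808678]), np.float64(35.0078431372549), np.float64(175.0))
['top', 'side']    handle (array([ 0.56411539, -0.08089778, -0.57365257]), np.float64(82.7030303030303), np.float64(345.0))
side [272.9 218.5] [34 14  9 10 71] [0.617 0.115]
side [258.6 245.8] [19 41 10 10 78] [0.626 0.208]
side [314.3 260.9] [75 56 10 11 84] [0.482 0.226]
side [278.  266.8] [38 62 11 11 89] [0.562 0.259]
top [262.  163.9] [37 21  7  7 41] [0.626 0.206]
top [295.8 167.8] [71 25  7  7 38] [0.617 0.112]
top [243.3 186.4] [18 43  8  7 40] [0.562 0.256]
top [254.6 215.5] [29 73  8  6 41] [0.482 0.223]
```

View pics/m.png

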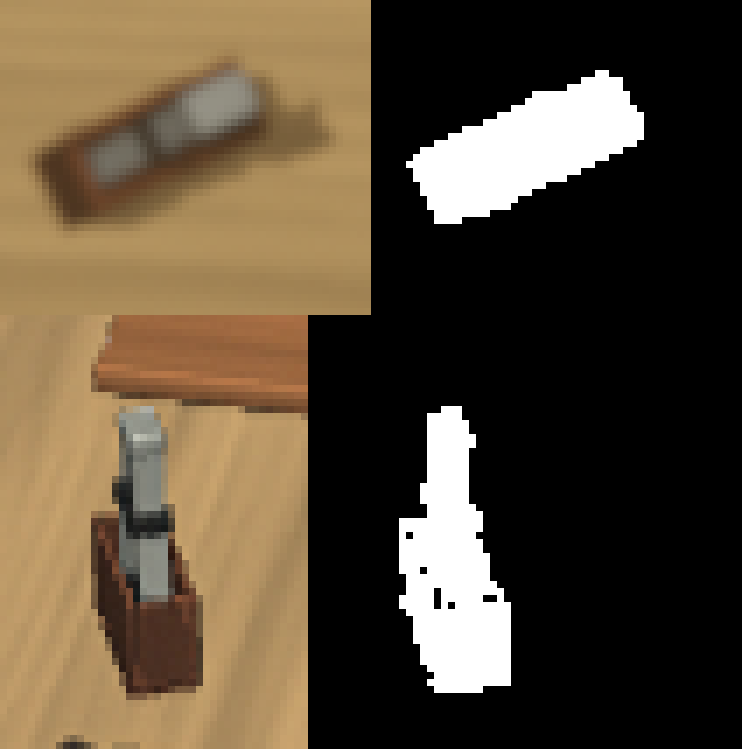

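```bash
cat >> h.py <<'E'
def plan(*T):
    """T: (x,y,z,phi_deg) targets; prints turn then shift in turned tool axes (mm), from the present pose"""
    o,r=st();pos=np.array(o['tool_pos']);phi=np.degrees(np.arctan2(r[1,1],r[0,1]))
    for x,y,z,f in T:
        a=np.radians(f);ax=np.array([[-np.sin(a),np.cos(a),0],[np.cos(a),np.sin(a),0],[0,0,-1]])
        d=np.array([x,y,z])-pos
        b=np.radians(phi);bx=np.array([[-np.sin(b),np.cos(b),0],[np.cos(b),np.sin(b),0],[0,0,-1]])
        print('-> turn',round(-((f-phi+180)%360-180),1),'then shift mm',np.round(1000*ax@d,1),'| shift if before turn',np.round(1000*bx@d,1),'q1',round(np.arctan2(y,x),2))
        pos=np.array([x,y,z]);phi=f
E
python3 -c "
from h import *
plan((.564,-.080,.20,57),(.564,-.08,.086,57))"
```

```text
t 1.4 pos [0.1678 0.602  0.2313] x [-0.963  0.268 -0.   ] y [ 0.268  0.963 -0.   ] z [ 0. -0. -1.] op 0.0854 F [0.  0.4 0.6] q [ 1.18  0.05  1.61 -0.    1.48 -0.12]
-> turn 17.4 then shift mm [-703.7 -356.2   31.3] | shift if before turn [-564.8 -550.6   31.3] q1 -0.14
-> turn 0 then shift mm [  0.   0. 114.] | shift if before turn [  0.   0. 114.] q1 -0.14
```

```bash
python3 -m jog '[0.6,0,0,0,0,0,8.7, 0.6,0,0,0,0,0,8.7, 0.6,-0.039,-0.0198,0.0017,0,0,0, 0.6,-0.039,-0.0198,0.0017,0,0,0, 0.6,-0.039,-0.0198,0.0017,0,0,0, 0.6,-0.039,-0.0198,0.0017,0,0,0, 0.6,-0.039,-0.0198,0.0017,0,0,0, 0.6,-0.039,-0.0198,0.0017,0,0,0, 0.6,-0.039,-0.0198,0.0017,0,0,0, 0.6,-0.039,-0.0198,0.0017,0,0,0]' 40
python3 -m jog '[0.6,-0.039,-0.0198,0.0017,0,0,0, 0.6,-0.039,-0.0198,0.0017,0,0,0, 0.6,-0.039,-0.0198,0.0017,0,0,0, 0.6,-0.039,-0.0198,0.0017,0,0,0, 0.6,-0.039,-0.0198,0.0017,0,0,0, 0.6,-0.039,-0.0198,0.0017,0,0,0, 0.6,-0.039,-0.0198,0.0017,0,0,0, 0.6,-0.039,-0.0198,0.0017,0,0,0, 0.6,-0.039,-0.0198,0.0017,0,0,0, 0.6,-0.0395,-0.0198,0.0017,0,0,0]'
python3 -m jog '[0.6,0,0,0,0,0,0, 0.6,0,0,0,0,0,0]'
python3 -c "
from h import *
plan((.564,-.080,.20,57),(.564,-.08,.086,57))"
```

```text
t: 2.65
tool_pos: [0.3439, 0.2981, 0.2179]
tool_rot: [0.891, 3.012, 0.001]
contact_force: [1.0, -0.2, 0.4]
opening: 0.0511
t: 3.9
tool_pos: [0.5638, -0.0806, 0.2008]
tool_rot: [0.892, 3.012, 0.0]
contact_force: [-0.4, -0.1, 0.6]
opening: 0.0515
t: 4.15
tool_pos: [0.5629, -0.079, 0.2005]
tool_rot: [-0.892, -3.012, -0.001]
contact_force: [-0.4, -0.7, -0.5]
opening: 0.0513
t 4.15 pos [ 0.5629 -0.079   0.2005] x [-0.839  0.544  0.001] y [0.544 0.839 0.   ] z [-0.001  0.001 -1.   ] op 0.0513 F [-0.4 -0.7 -0.5] q [-0.27 -0.06  1.78  0.    1.43 -1.27]
-> turn 0.0 then shift mm [-1.5 -0.2  0.5] | shift if before turn [-1.5 -0.2  0.5] q1 -0.14
-> turn 0 then shift mm [  0.   0. 114.] | shift if before turn [  0.   0. 114.] q1 -0.14
```

```bash
python3 -m jog '[0.5,-0.0015,0,0.03,0,0,0, 0.5,0,0,0.03,0,0,0, 0.5,0,0,0.03,0,0,0, 0.5,0,0,0.0145,0,0,0, 0.5,0,0,0.01,0,0,0, 0.5,0,0,0,0,0,0]' 60
python3 -m jog '[0,0,0,0,0,0,0, 0,0,0,0,0,0,0, 0,0,0,0,0,0,0, 0,0,0,0,0,0,0, 0,0,0,0,0,0,0]' 60; python3 -c "
from h import *
st()"
```

```text
t: 4.9
tool_pos: [0.5644, -0.0798, 0.0862]
tool_rot: [-0.891, -3.012, 0.0]
contact_force: [-0.2, -1.0, -1.0]
opening: 0.0425
t: 5.52
tool_pos: [0.5652, -0.0803, 0.0869]
tool_rot: [0.891, 3.01, 0.0]
contact_force: [2.5, 0.4, 2.7]
opening: 0.0129
t 5.53 pos [ 0.5652 -0.0803  0.0869] x [-0.839  0.544 -0.002] y [0.544 0.839 0.001] z [ 0.002 -0.    -1.   ] op 0.0129 F [2.5 0.4 2.7] q [-0.27  0.06  1.86  0.    1.22 -1.27]
```

```bash
python3 -m jog '[0,0,0,0.001,0,0,0, 0,0,0,0,0,0,-9, 0,0,0,0,0,0,-9, 0,0,0,0,0,0,-9, 0,0,0,0,0,0,-9, 0,0,0,0,0,0,-9, 0,0,0,0,0,0,-9, 0,0,0,0,0,0,-9, 0,0,0,0,0,0,-9, 0,0,0,0,0,0,-9]' 60
python3 -m jog '[0,0,0,0,0,0,-9, 0,0,0,0,0,0,0, 0,0,0,-0.002,0,0,0, 0,0,0,-0.001,0,0,0, 0,0,0,0,0,0,0]'; python3 -c "
from h import *
o,r=st();print(o['wrist_torque'])
p=snap('side','s1.png');q=snap('top')
cv2.imwrite('pics/c4.png',np.hstack([cv2.resize(p['image'][120:230,250:370],(400,366)),cv2.resize(q['image'][140:240,300:420],(400,366))]))"
```

```text
t: 6.78
tool_pos: [0.5621, -0.0777, 0.0863]
tool_rot: [1.257, -2.876, -0.019]
contact_force: [-10.6, 7.4, 17.9]
opening: 0.0126
t: 7.4
tool_pos: [0.562, -0.0776, 0.0866]
tool_rot: [-1.453, 2.784, 0.022]
contact_force: [-1.6, 7.7, 4.3]
opening: 0.0125
t 7.4 pos [ 0.562  -0.0776  0.0866] x [-0.572 -0.82  -0.008] y [-0.82   0.572  0.012] z [-0.005  0.013 -1.   ] op 0.0125 F [-1.6  7.7  4.3] q [-0.27  0.06  1.86  0.01  1.23 -2.81]
[ 1.04451902  1.28862526 -9.9344843 ]
```

View pics/c4.png

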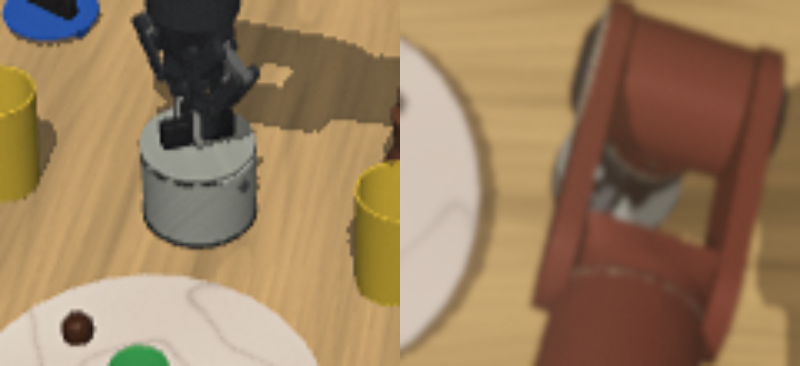

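```bash
python3 -m jog '[0,0,0,0,0,0,2, 0,0,0,-0.002,0,0,0, 0,0,0,-0.002,0,0,0, 0,0,0,-0.002,0,0,0, 0,0,0,0,0,0,0]' 60; python3 -c "
from h import *
o,r=st();print(o['wrist_torque'])"
```

```text
t: 8.12
tool_pos: [0.5617, -0.0776, 0.0869]
tool_rot: [-1.409, 2.806, 0.02]
contact_force: [11.9, 3.9, -22.9]
opening: 0.0127
t 8.12 pos [ 0.5617 -0.0776  0.0869] x [-0.597 -0.802 -0.007] y [-0.802  0.597  0.011] z [-0.004  0.012 -1.   ] op 0.0127 F [ 11.9   3.9 -22.9] q [-0.27  0.05  1.86  0.01  1.23 -2.78]
[ 0.37101442 -1.38030689 -8.78760489]
```

```bash
python3 -m jog '[0,0,0,0.004,0,0,2, 0,0,0,0,0,0,2,0,0,0,0,0,0,0]' 60; python3 -c "
from h import *
o,r=st();print(o['wrist_torque'])"; python3 -m jog '[0,0,0,0,0,0,2, 0,0,0,0,0,0,0]' 60; python3 -c "
from h import *
o,r=st();print(o['wrist_torque'])"
```

```text
t: 8.5
tool_pos: [0.5619, -0.0777, 0.0866]
tool_rot: [1.319, -2.851, -0.019]
contact_force: [1.8, 6.8, -5.4]
opening: 0.0122
t 8.5 pos [ 0.5619 -0.0777  0.0866] x [-0.647 -0.762 -0.005] y [-0.762  0.647  0.011] z [-0.005  0.011 -1.   ] op 0.0122 F [ 1.8  6.8 -5.4] q [-0.27  0.05  1.86  0.01  1.23 -2.71]
[ 0.79616474  0.25091992 -7.06833068]
t: 8.75
tool_pos: [0.5619, -0.0777, 0.0866]
tool_rot: [1.273, -2.871, -0.018]
contact_force: [2.2, 5.5, -5.1]
opening: 0.0129
t 8.75 pos [ 0.5619 -0.0777  0.0866] x [-0.672 -0.741 -0.004] y [-0.741  0.671  0.011] z [-0.005  0.01  -1.   ] op 0.0129 F [ 2.2  5.5 -5.1] q [-0.27  0.05  1.86  0.01  1.23 -2.68]
[ 0.83682593  0.18513505 -6.27332235]
```

```bash
python3 - <<'E'
from h import *
p=snap('side')
K=np.array(p['camera_matrix']);Rm=cv2.Rodrigues(np.array(p['rvec'],float))[0]
for a in range(30,110,6):
    X=[.564+.051*np.cos(np.radians(a)),-.08+.051*np.sin(np.radians(a)),.063]
    print(a,np.round(pix(p,X)[0],1),end=' ')
u0=np.array([300,160]);c=cv2.resize(p['image'][140:205,280:345],(600,600),interpolation=0)
cv2.imwrite('pics/c5.png',c)
E
```

```text
30 [291.7 169.9] 36 [292.3 171. ] 42 [293.1 172.2] 48 [294.  173.2] 54 [295.2 174.2] 60 [296.5 175.1] 66 [297.9 175.9] 72 [299.5 176.5] 78 [301.2 177.1] 84 [302.9 177.6] 90 [304.8 177.9] 96 [306.6 178.1] 102 [308.5 178.1] 108 [310.5 178.1]
```

View pics/c5.png

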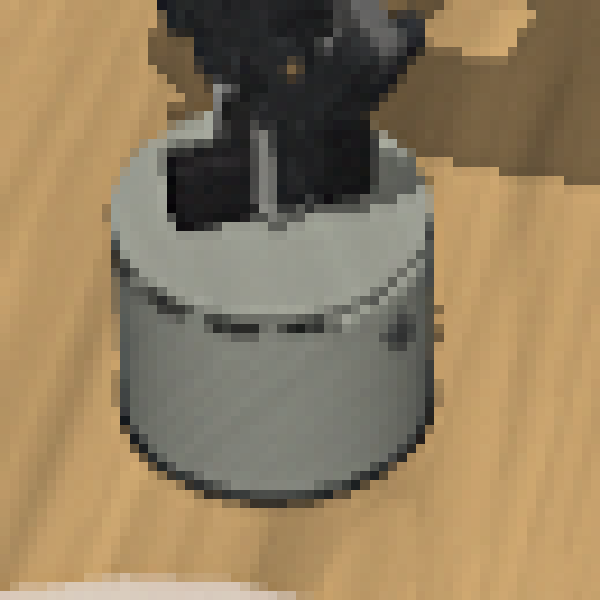

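```bash
python3 - <<'E'
from h import *
p=snap('side')
for z in(.055,.06,.065,.07):
  print(z,[(a,*np.round(pix(p,[.564+.05*np.cos(np.radians(a)),-.08+.05*np.sin(np.radians(a)),z])[0],1)) for a in range(120,170,8)])
for uv in((180,230),(250,222),(165,150),(168,195)):
    q=(280+uv[0]*65/600-.5,140+uv[1]*65/600-.5)
    for z in(.083,.108): w=world(p,q,z);print(uv,z,np.round(w[:2]-[.564,-.08],4),np.degrees(np.arctan2(w[1]+.08,w[0]-.564)))
b=cv2.imread('pics/side0.png')
h=b[150:200,285:340].astype(int).sum(2)
for v in range(20,32): print(150+v,h[v,30:48])
E
```

```text
0.055 [(120, np.float64(314.1), np.float64(179.4)), (128, np.float64(316.4), np.float64(178.7)), (136, np.float64(318.6), np.float64(177.9)), (144, np.float64(320.5), np.float64(176.8)), (152, np.float64(322.2), np.float64(175.6)), (160, np.float64(323.6), np.float64(174.3)), (168, np.float64(324.8), np.float64(172.8))]
0.06 [(120, np.float64(314.1), np.float64(178.1)), (128, np.float64(316.4), np.float64(177.4)), (136, np.float64(318.6), np.float64(176.6)), (144, np.float64(320.5), np.float64(175.5)), (152, np.float64(322.2), np.float64(174.3)), (160, np.float64(323.6), np.float64(173.0)), (168, np.float64(324.8), np.float64(171.5))]
0.065 [(120, np.float64(314.1), np.float64(176.7)), (128, np.float64(316.4), np.float64(176.1)), (136, np.float64(318.6), np.float64(175.2)), (144, np.float64(320.5), np.float64(174.2)), (152, np.float64(322.2), np.float64(173.0)), (160, np.float64(323.6), np.float64(171.6)), (168, np.float64(324.8), np.float64(170.2))]
0.07 [(120, np.float64(314.1), np.float64(175.4)), (128, np.float64(316.4), np.float64(174.8)), (136, np.float64(318.5), np.float64(173
[... 836 characters left out ...]
73 [234 391 268 325 454 407 354 316 257 289 264 223 253 456 455 464 443 437]
174 [300 376 479 418 348 342 328 285 200 233 266 224 245 451 463 455 440 442]
175 [399 274 386 356 330 334 302 226 149 193 266 221 431 453 454 448 439 446]
176 [376 339 345 343 335 334 241 175 148 208 263 220 295 455 459 440 439 447]
177 [357 353 349 350 341 339 316 208 186 279 258 221 426 449 454 434 445 455]
178 [356 361 357 348 348 335 329 297 289 285 250 218 452 453 451 439 445 455]
179 [362 361 358 353 337 337 324 311 299 284 252 170 450 454 442 439 452 456]
180 [366 365 353 344 343 333 322 310 295 279 249 169 459 458 432 444 452 464]
181 [364 359 349 348 338 329 318 312 294 278 253 174 376 451 436 450 455 462]
```

```bash
python3 -m jog '[0,0,0,0,0,0,5, 0,0,0,0,0,0,5, 0,0,0,0,0,0,0, 0,0,0,0,0,0,0]' 60; python3 -c "
from h import *
o,r=st();print(o['wrist_torque'])"; python3 -m jog '[0,0,0,0,0,0,4, 0,0,0,0,0,0,0, 0,0,0,0,0,0,0]' 60; python3 -c "
from h import *
o,r=st();print(o['wrist_torque'])
p=snap('side')
cv2.imwrite('pics/c6.png',cv2.resize(p['image'][130:210,270:350],(600,600),interpolation=2))"
```

```text
t: 9.35
tool_pos: [0.5618, -0.0777, 0.0864]
tool_rot: [1.035, -2.963, -0.014]
contact_force: [2.8, 6.3, -7.1]
opening: 0.0128
t 9.35 pos [ 0.5618 -0.0777  0.0864] x [-0.783 -0.623 -0.   ] y [-0.623  0.783  0.009] z [-0.006  0.007 -1.   ] op 0.0128 F [ 2.8  6.3 -7.1] q [-0.27  0.06  1.86  0.01  1.23 -2.52]
[ 0.89241523 -0.0401742  -2.69566529]
t: 9.72
tool_pos: [0.5617, -0.0778, 0.0866]
tool_rot: [0.937, -2.994, -0.012]
contact_force: [1.2, 4.9, -5.4]
opening: 0.0127
t 9.72 pos [ 0.5617 -0.0778  0.0866] x [-0.822 -0.57   0.002] y [-0.57   0.822  0.009] z [-0.006  0.006 -1.   ] op 0.0127 F [ 1.2  4.9 -5.4] q [-0.27  0.05  1.86  0.    1.23 -2.45]
[ 0.89931479  0.02180802 -1.41936206]
```

View pics/c6.png

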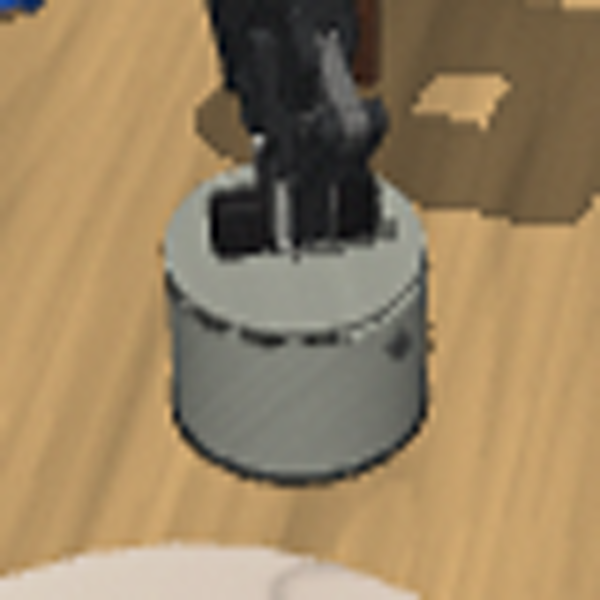

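```bash
python3 -m jog '[0,0,0,0,0,0,3, 0.5,0,0,0,0,0,0, 0.5,0,0,0,0,0,0, 0.5,0,0,0,0,0,0, 0.5,0,0,-0.03,0,0,0, 0.5,0,0,-0.04,0,0,0, 0.5,0,0,-0.04,0,0,0, 0.5,0,0,-0.04,0,0,0, 0.5,0,0,0,0,0,0]' 60; python3 -c "
from h import *
o,r=st();print(o['wrist_torque'])
p=snap('side')
cv2.imwrite('pics/c7.png',cv2.resize(p['image'][130:210,270:350],(600,600),interpolation=2))
W=(285,140,340,205);h=hsv(p,W)
for th in (70,):
    m=((h[...,2]<th)).astype(np.uint8)
    k,l,s,c=cv2.connectedComponentsWithStats(m);print([(i,s[i].tolist(),c[i]) for i in range(1,k) if s[i,4]>20])
"
```

```text
t: 10.9
tool_pos: [0.5667, -0.0809, 0.2455]
tool_rot: [-0.865, 3.012, -0.008]
contact_force: [0.4, -0.2, -0.4]
opening: 0.0429
t 10.9 pos [ 0.5667 -0.0809  0.2455] x [-0.848 -0.531 -0.006] y [-0.531  0.848 -0.007] z [ 0.009 -0.003 -1.   ] op 0.0429 F [ 0.4 -0.2 -0.4] q [-0.27 -0.09  1.73 -0.    1.49 -2.4 ]
[ 0.02396921  0.00854366 -0.00617993]
[(2, [13, 12, 23, 12, 197], array([23.75634518, 17.68527919]))]
```

View pics/c7.png

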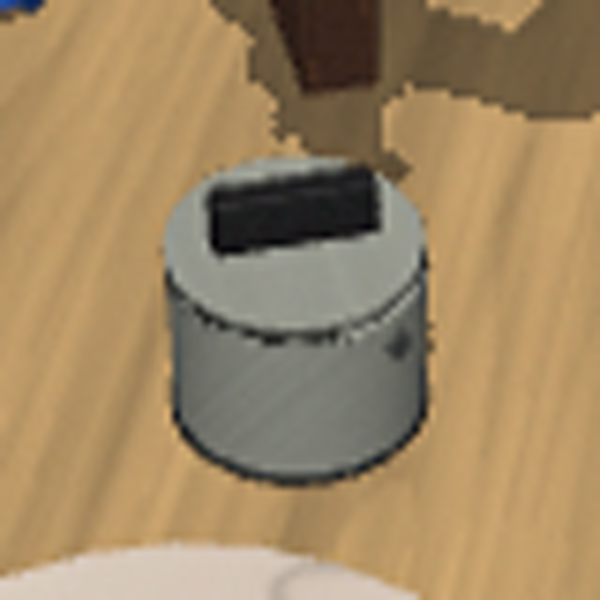

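```bash
python3 - <<'E'
from h import *
p=snap('side')
W=(294,144,328,172);h=hsv(p,W)
m=((h[...,2]<75)).astype(np.uint8);k,l,s,c=cv2.connectedComponentsWithStats(m);m=(l==1+np.argmax(s[1:,4]))*1.
for z in(0,.003):
    hd=lambda x:[boxpts(x[0],x[1],x[2],.064,.014,.082+z,.108+z)]
    print(fit([(p,W,m)],hd,[.564,-.08,.5],[.005,.005,.1]))
b=p['image'][165:185,312:332].astype(int).sum(2)
for r in b: print(' '.join('%3d'%v for v in r))
E
```

```text
(array([ 0.5631949 , -0.07926503,  0.45098855]), np.float64(47.33725490196078), np.float64(197.0))
(array([ 0.56264491, -0.07716533,  0.49976355]), np.float64(48.02745098039215), np.float64(197.0))
445 449 451 452 446 441 441 442 439 448 447 449 459 423 106 379 452 447 441 461
441 442 453 452 447 443 437 440 441 443 443 451 466 268 281 439 449 441 445 459
439 443 447 456 448 446 440 438 442 442 445 456 370 224 262 457 449 441 446 460
441 444 445 454 450 445 441 438 440 442 457 369 249 397 216 456 444 439 452 460
442 441 438 446 454 449 441 439 440 436 345 251 447 324 205 454 442 440 451 462
439 438 439 449 454 448 449 448 435 317 220 450 364 256 209 454 434 445 454 453
442 439 440 446 447 461 451 357 288 234 443 373 283 248 223 454 435 448 457 449
445 448 454 455 379 365 308 247 234 444 339 300 281 250 220 454 442 441 458 440
395 393 295 302 343 258 330 452 388 352 313 252 286 256 222 294 441 447 456 436
174 172 122 301 354 469 412 349 340 322 282 194 233 263 224 419 445 455 445 432
178 285 203 392 272 384 352 329 329 300 223 143 190 261 224 301 447 450 443 435
342 364 352 375 333 347 335 336 338 235 169 145 206 260 221 242 451 454 436 434
370 378 365 353 347 344 342 341 337 310 207 186 276 255 217 418 448 448 429 436
377 366 355 350 350 351 345 345 331 321 299 283 278 251 217 449 446 444 433 444
367 361 357 355 354 354 349 334 330 322 304 295 280 247 170 446 449 440 433 442
361 361 364 360 360 345 342 339 330 316 310 293 278 248 173 448 452 433 441 449
364 368 362 362 352 347 350 337 327 317 306 293 278 248 171 371 449 426 440 447
370 366 371 359 356 348 341 329 324 313 309 290 276 245 169 360 438 430 448 449
368 365 361 359 355 347 341 336 328 318 310 287 276 248 124 350 437 437 445 454
371 364 364 361 354 348 341 336 325 318 307 286 269 248 104 438 432 435 449 459
```

```bash
python3 -c "
from h import *
plan((.5635,-.0798,.2455,117),(.5635,-.0798,.086,117))"
```

```text
t 11.0 pos [ 0.5645 -0.0803  0.2405] x [-0.848 -0.531 -0.   ] y [-0.531  0.848 -0.001] z [ 0.001 -0.001 -1.   ] op 0.0426 F [-0.2 -0.  -0.2] q [-0.27 -0.08  1.73 -0.    1.49 -2.4 ]
-> turn 5.0 then shift mm [ 0.7  0.9 -5. ] | shift if before turn [ 0.6  0.9 -5. ] q1 -0.14
-> turn 0 then shift mm [  0.    0.  159.5] | shift if before turn [  0.    0.  159.5] q1 -0.14
```

```bash
python3 -m jog '[0.5,0.001,0.001,0.03,0,0,5, 0.5,0,0,0.04,0,0,0, 0.5,0,0,0.04,0,0,0, 0.5,0,0,0.03,0,0,0, 0.5,0,0,0.014,0,0,0, 0.5,0,0,0,0,0,0, 0,0,0,0,0,0,0, 0,0,0,0,0,0,0, 0,0,0,0,0,0,0, 0,0,0,0,0,0,0]' 40; python3 -c "
from h import *
o,r=st();print(o['wrist_torque'])";  python3 -m jog '[0,0,0,-0.002,0,0,0,0,0,0,-0.002,0,0,0,0,0,0,0,0,0,0]' 40
python3 -c "
from h import *
o,r=st();print(o['wrist_torque'])"
```

```text
t: 12.25
tool_pos: [0.5635, -0.0784, 0.088]
tool_rot: [-0.732, 3.053, 0.004]
contact_force: [-3.6, 4.9, 3.9]
opening: 0.0135
t 12.25 pos [ 0.5635 -0.0784  0.088 ] x [-0.891 -0.453 -0.002] y [-0.453  0.891  0.002] z [ 0.001  0.003 -1.   ] op 0.0135 F [-3.6  4.9  3.9] q [-0.27  0.05  1.86  0.    1.23 -2.31]
[ 0.86553961  0.43127167 -0.4582698 ]
t: 12.62
tool_pos: [0.5634, -0.0783, 0.0882]
tool_rot: [-0.731, 3.052, 0.004]
contact_force: [8.1, 4.1, -15.0]
opening: 0.0137
t 12.62 pos [ 0.5634 -0.0783  0.0882] x [-0.891 -0.453 -0.004] y [-0.453  0.891  0.002] z [ 0.002  0.003 -1.   ] op 0.0137 F [  8.1   4.1 -15. ] q [-0.27  0.05  1.86  0.    1.22 -2.31]
[ 0.5718817  -1.40933451 -0.40728631]
```

```bash
python3 -m jog '[0,0,0,0.004,0,0,0, 0,0,0,0.002,0,0,0,0,0,0,0.002,0,0,0,0,0,0,0,0,0,0]' 60
python3 -c "
from h import *
o,r=st();print(o['wrist_torque'])";python3 -m jog '[0,0,0,0,0,0,-5, 0,0,0,0,0,0,-5,0,0,0,0,0,0,-5,0,0,0,0,0,0,0]' 60
python3 -c "
from h import *
o,r=st();print(o['wrist_torque'])"
```

```text
t: 13.12
tool_pos: [0.5632, -0.078, 0.0861]
tool_rot: [0.733, -3.055, -0.006]
contact_force: [-10.8, 8.7, 16.5]
opening: 0.0131
t 13.12 pos [ 0.5632 -0.078   0.0861] x [-0.891 -0.454 -0.001] y [-0.454  0.891  0.004] z [-0.001  0.004 -1.   ] op 0.0131 F [-10.8   8.7  16.5] q [-0.27  0.06  1.86  0.    1.22 -2.31]
[ 1.38008962  1.65175318 -0.45632339]
t: 13.62
tool_pos: [0.5631, -0.0775, 0.0864]
tool_rot: [-1.103, 2.939, 0.013]
contact_force: [-11.8, 10.0, 18.6]
opening: 0.013
t 13.62 pos [ 0.5631 -0.0775  0.0864] x [-0.753 -0.658 -0.005] y [-0.658  0.753  0.007] z [-0.001  0.008 -1.   ] op 0.013 F [-11.8  10.   18.6] q [-0.27  0.05  1.86  0.01  1.23 -2.56]
[ 1.6589557   1.97224057 -4.87167599]
```

```bash
python3 -m jog '[0,0,0,-0.004,0,0,5, 0,0,0,0,0,0,10, 0,0,0,0,0,0,10,0,0,0,0,0,0,10,0,0,0,0,0,0,10,0,0,0,0,0,0,10,0,0,0,0,0,0,10,0,0,0,0,0,0,0]' 60
python3 -c "
from h import *
o,r=st();print(o['wrist_torque'])";python3 -m jog '[0,0,0,0,0,0,5,0,0,0,0,0,0,5,0,0,0,0,0,0,0]' 60
python3 -c "
from h import *
o,r=st();print(o['wrist_torque'])";python3 -m jog '[0,0,0,0,0,0,5,0,0,0,0,0,0,5,0,0,0,0,0,0,0]' 60
python3 -c "
from h import *
o,r=st();print(o['wrist_torque'])"
```

```text
t: 14.62
tool_pos: [0.5693, -0.0738, 0.0937]
tool_rot: [0.594, 3.072, 0.015]
contact_force: [3.2, 22.4, 17.3]
opening: 0.0132
t 14.62 pos [ 0.5693 -0.0738  0.0937] x [-0.928  0.373 -0.011] y [0.373 0.928 0.012] z [ 0.015  0.007 -1.   ] op 0.0132 F [ 3.2 22.4 17.3] q [-0.26  0.05  1.86  0.01  1.22 -1.46]
[ 4.27216366 -1.62275416  5.63789996]
t: 15.0
tool_pos: [0.5666, -0.0809, 0.0909]
tool_rot: [0.884, 3.005, -0.004]
contact_force: [1.6, -1.8, 6.8]
opening: 0.0116
t 15.0 pos [ 0.5666 -0.0809  0.0909] x [-0.841  0.542 -0.01 ] y [ 0.542  0.841 -0.   ] z [ 0.008 -0.005 -1.   ] op 0.0116 F [ 1.6 -1.8  6.8] q [-0.27  0.05  1.86 -0.    1.22 -1.27]
[-0.30195086 -0.01383158  0.15926248]
t: 15.38
tool_pos: [0.5669, -0.0824, 0.0903]
tool_rot: [1.147, 2.912, -0.003]
contact_force: [5.9, -6.2, 1.6]
opening: 0.0116
t 15.38 pos [ 0.5669 -0.0824  0.0903] x [-0.731  0.682 -0.011] y [0.682 0.731 0.003] z [ 0.01  -0.006 -1.   ] op 0.0116 F [ 5.9 -6.2  1.6] q [-0.27  0.05  1.86 -0.    1.22 -1.09]
[-0.67046332 -0.70711765 -0.22218312]
```

```bash
python3 -c "
from h import *
p=snap('side');q=snap('top')
cv2.imwrite('pics/c8.png',np.hstack([cv2.resize(p['image'][110:210,260:360],(400,400),interpolation=2),cv2.resize(q['image'][140:240,310:410],(400,400),interpolation=2)]))"
```

```text
(no output)
```

View pics/c8.png

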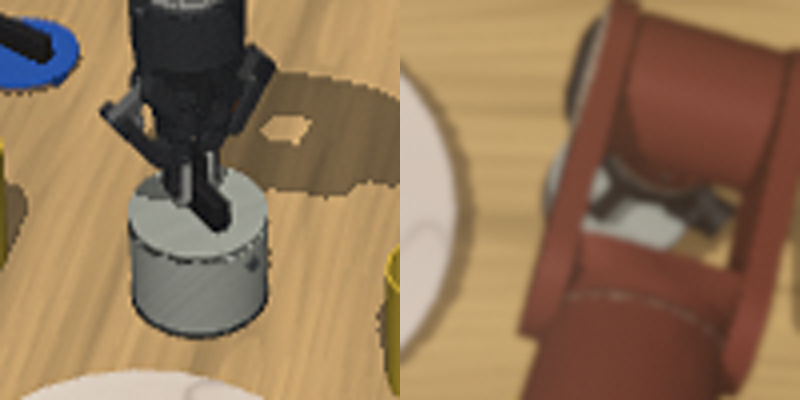

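```bash
python3 -m jog '[0,0,0,-0.003,0,0,0,0,0,0,-0.003,0,0,0,0,0,0,0,0,0,0]' 60
python3 -c "
from h import *
o,r=st();print(o['wrist_torque'])"
```

```text
t: 15.85
tool_pos: [0.5665, -0.0823, 0.0911]
tool_rot: [1.148, 2.911, -0.001]
contact_force: [19.6, -8.6, -22.9]
opening: 0.0117
t 15.85 pos [ 0.5665 -0.0823  0.0911] x [-0.731  0.682 -0.012] y [0.682 0.731 0.004] z [ 0.011 -0.005 -1.   ] op 0.0117 F [ 19.6  -8.6 -22.9] q [-0.27  0.05  1.86 -0.    1.22 -1.09]
[-1.20585064 -2.95026493 -0.09710057]
```

```bash
python3 -m jog '[0,0,0,0.006,0,0,0,0,0,0,0,0,0,5,0,0,0,0,0,0,5,0,0,0,0,0,0,0]' 60
python3 -c "
from h import *
o,r=st();print(o['wrist_torque'])";python3 -m jog '[0,0,0,0,0,0,5,0,0,0,0,0,0,5,0,0,0,0,0,0,0]' 60
python3 -c "
from h import *
o,r=st();print(o['wrist_torque'])";python3 -m jog '[0,0,0,0,0,0,5,0,0,0,0,0,0,5,0,0,0,0,0,0,0]' 60
python3 -c "
from h import *
o,r=st();print(o['wrist_torque'])"
```

```text
t: 16.35
tool_pos: [0.5654, -0.0837, 0.0898]
tool_rot: [1.397, 2.804, -0.008]
contact_force: [0.6, -10.2, 2.9]
opening: 0.0115
t 16.35 pos [ 0.5654 -0.0837  0.0898] x [-0.602  0.798 -0.01 ] y [ 0.798  0.602 -0.   ] z [ 0.006 -0.008 -1.   ] op 0.0115 F [  0.6 -10.2   2.9] q [-0.27  0.05  1.86 -0.01  1.22 -0.92]
[-1.49603608  0.13402072  0.1084869 ]
t: 16.73
tool_pos: [0.5651, -0.0838, 0.0897]
tool_rot: [1.636, 2.672, -0.007]
contact_force: [0.8, -10.7, 3.8]
opening: 0.0118
t 16.73 pos [ 0.5651 -0.0838  0.0897] x [-0.455  0.891 -0.01 ] y [0.891 0.455 0.001] z [ 0.005 -0.009 -1.   ] op 0.0118 F [  0.8 -10.7   3.8] q [-0.27  0.05  1.86 -0.01  1.22 -0.74]
[-1.58667518  0.23226464  0.2147646 ]
t: 17.1
tool_pos: [0.5646, -0.084, 0.0897]
tool_rot: [1.863, 2.52, -0.008]
contact_force: [-2.9, -11.1, 5.0]
opening: 0.0119
t 17.1 pos [ 0.5646 -0.084   0.0897] x [-0.293  0.956 -0.01 ] y [0.956 0.293 0.001] z [ 0.004 -0.009 -1.   ] op 0.0119 F [ -2.9 -11.1   5. ] q [-0.27  0.05  1.86 -0.01  1.22 -0.57]
[-1.70059123  0.60424242  0.17821729]
```

```bash
for i in 1; do python3 -m jog '[0,0,0,0,0,0,5,0,0,0,0,0,0,5,0,0,0,0,0,0,0]' 60
python3 -c "
from h import *
o,r=st();print(o['wrist_torque'])";python3 -m jog '[0,0,0,0,0,0,5,0,0,0,0,0,0,5,0,0,0,0,0,0,0]' 60
python3 -c "
from h import *
o,r=st();print(o['wrist_torque'])";python3 -m jog '[0,0,0,0,0,0,5,0,0,0,0,0,0,5,0,0,0,0,0,0,0]' 60
python3 -c "
from h import *
o,r=st();print(o['wrist_torque'])
p=snap('side')
cv2.imwrite('pics/c9.png',cv2.resize(p['image'][120:210,265:355],(600,600),interpolation=2))"; done
```

```text
t: 17.48
tool_pos: [0.5628, -0.0846, 0.0896]
tool_rot: [2.076, 2.351, -0.014]
contact_force: [-9.3, -13.4, 9.4]
opening: 0.0116
t 17.48 pos [ 0.5628 -0.0846  0.0896] x [-0.124  0.992 -0.01 ] y [ 0.992  0.124 -0.003] z [-0.001 -0.01  -1.   ] op 0.0116 F [ -9.3 -13.4   9.4] q [-0.27  0.05  1.86 -0.01  1.23 -0.4 ]
[-1.91111504  1.72909004  0.40854573]
t: 17.85
tool_pos: [0.5624, -0.0846, 0.0897]
tool_rot: [2.272, 2.161, -0.014]
contact_force: [-11.5, -12.8, 9.5]
opening: 0.0116
t 17.85 pos [ 0.5624 -0.0846  0.0897] x [ 0.05   0.999 -0.011] y [ 0.999 -0.05  -0.002] z [-0.002 -0.01  -1.   ] op 0.0116 F [-11.5 -12.8   9.5] q [-0.27  0.05  1.86 -0.01  1.23 -0.22]
[-1.99017819  1.86156173  0.58741521]
t: 18.23
tool_pos: [0.5614, -0.085, 0.0893]
tool_rot: [2.452, 1.955, -0.017]
contact_force: [-14.2, -14.4, 10.0]
opening: 0.012
t 18.23 pos [ 0.5614 -0.085   0.0893] x [ 0.223  0.975 -0.012] y [ 0.975 -0.223 -0.003] z [-0.005 -0.011 -1.   ] op 0.012 F [-14.2 -14.4  10. ] q [-0.28  0.05  1.86 -0.01  1.23 -0.05]
[-2.28823475  2.36618494  0.55227352]
```

View pics/c9.png

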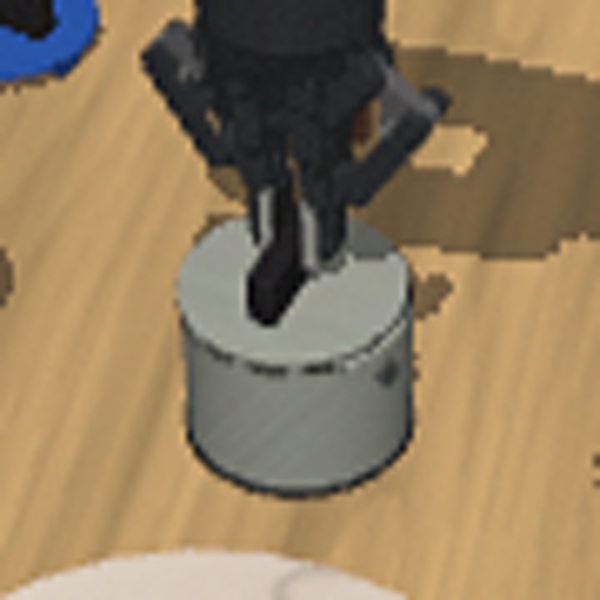

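```bash
python3 -m jog '[0,0,0,-0.003,0,0,0,0,0,0,-0.003,0,0,0,0,0,0,0,0,0,0]' 60
python3 -c "
from h import *
o,r=st();print(o['wrist_torque'])"
```

```text
t: 18.65
tool_pos: [0.561, -0.0849, 0.0901]
tool_rot: [2.452, 1.954, -0.015]
contact_force: [-0.4, -18.1, -13.9]
opening: 0.0112
t 18.65 pos [ 0.561  -0.0849  0.0901] x [ 0.223  0.975 -0.012] y [ 0.975 -0.223 -0.001] z [-0.004 -0.011 -1.   ] op 0.0112 F [ -0.4 -18.1 -13.9] q [-0.28  0.05  1.86 -0.01  1.23 -0.05]
[-2.84017505 -0.03125607  0.42198653]
```

```bash
python3 -m jog '[0,0,0,0.006,0,0,0,0,0,0,0,0,0,5,0,0,0,0,0,0,5,0,0,0,0,0,0,5,0,0,0,0,0,0,5,0,0,0,0,0,0,0]' 60
python3 -c "
from h import *
o,r=st();print(o['wrist_torque'])";python3 -m jog '[0,0,0,0,0,0,5,0,0,0,0,0,0,5,0,0,0,0,0,0,5,0,0,0,0,0,0,5,0,0,0,0,0,0,0]' 60
python3 -c "
from h import *
o,r=st();print(o['wrist_torque'])";python3 -m jog '[0,0,0,0,0,0,5,0,0,0,0,0,0,5,0,0,0,0,0,0,5,0,0,0,0,0,0,5,0,0,0,0,0,0,0]' 60
python3 -c "
from h import *
o,r=st();print(o['wrist_torque'])"
```

```text
t: 19.4
tool_pos: [0.5584, -0.0844, 0.0889]
tool_rot: [2.754, 1.506, -0.027]
contact_force: [-25.0, -13.0, 19.0]
opening: 0.0118
t 19.4 pos [ 0.5584 -0.0844  0.0889] x [ 0.539  0.842 -0.016] y [ 0.842 -0.54  -0.006] z [-0.014 -0.011 -1.   ] op 0.0118 F [-25. -13.  19.] q [-0.27  0.05  1.86 -0.01  1.24  0.3 ]
[-1.95179526  4.12908676  1.52889704]
t: 20.02
tool_pos: [0.5576, -0.084, 0.0892]
tool_rot: [2.957, 1.036, -0.033]
contact_force: [-28.1, -11.7, 22.5]
opening: 0.0118
t 20.02 pos [ 0.5576 -0.084   0.0892] x [ 0.781  0.624 -0.022] y [ 0.624 -0.781  0.001] z [-0.017 -0.015 -1.   ] op 0.0118 F [-28.1 -11.7  22.5] q [-0.27  0.05  1.86 -0.02  1.24  0.63]
[-1.55349866  4.72421841  8.05965375]
t: 20.65
tool_pos: [0.5576, -0.0792, 0.0839]
tool_rot: [3.105, 0.476, -0.022]
contact_force: [-13.3, -0.6, -1.3]
opening: 0.0118
t 20.65 pos [ 0.5576 -0.0792  0.0839] x [ 0.954  0.299 -0.014] y [ 0.299 -0.954 -0.002] z [-0.014 -0.002 -1.   ] op 0.0118 F [-13.3  -0.6  -1.3] q [-0.27  0.05  1.87 -0.01  1.23  1.  ]
[-0.12267233  2.20434833  1.14080226]
```

```bash
python3 -m jog '[0,0,0,0,0,0,-3, 0.5,0,0,0,0,0,0, 0.5,0,0,0,0,0,0, 0.5,0,0,0,0,0,0, 0.5,0,0,-0.04,0,0,0, 0.5,0,0,-0.04,0,0,0, 0.5,0,0,-0.04,0,0,0, 0.5,0,0,-0.04,0,0,0, 0.5,0,0,0,0,0,0, 0.5,0,0,0,0,0,0]' 60; python3 - <<'E'
from h import *
st()
p=snap('side')
cv2.imwrite('pics/c10.png',cv2.resize(p['image'][130:210,270:350],(700,600) if 0 else (600,600),interpolation=2))
W=(290,140,332,176);h=hsv(p,W)
m=((h[...,2]<70)).astype(np.uint8);k,l,s,c=cv2.connectedComponentsWithStats(m);m=(l==1+np.argmax(s[1:,4]))*1.
for z in(0,.003,.008):
  b=min((fit([(p,W,m)],lambda x:[boxpts(x[0],x[1],x[2],.064,.014,.082+z,.108+z)],[.564,-.08,a],[.005,.005,.1]) for a in(-.6,0,.6,1.2,1.8)),key=lambda r:r[1]);print(z,b,np.degrees(b[0][2]))
E
```

```text
t: 21.9
tool_pos: [0.563, -0.0798, 0.246]
tool_rot: [3.094, 0.546, 0.0]
contact_force: [0.5, -0.2, -0.1]
opening: 0.0429
t 21.9 pos [ 0.563  -0.0798  0.246 ] x [0.94  0.342 0.   ] y [ 0.342 -0.94   0.   ] z [ 0. -0. -1.] op 0.0429 F [ 0.5 -0.2 -0.1] q [-0.27 -0.09  1.73 -0.    1.5   0.95]
0 (array([ 0.56600133, -0.08128632,  3.38548293]), np.float64(48.51372549019608), np.float64(193.0)) 193.97388336196678
0.003 (array([ 0.56409437, -0.0769418 ,  0.20644407]), np.float64(48.98823529411764), np.float64(193.0)) 11.828373882305256
0.008 (array([ 0.56220618, -0.0713062 ,  0.19939724]), np.float64(50.99607843137255), np.float64(193.0)) 11.424620348757507
```

View pics/c10.png

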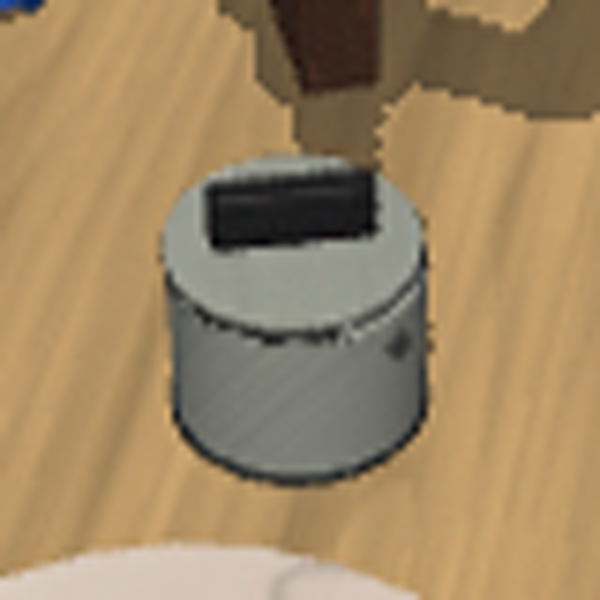

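```bash
python3 -m jog '[0.5,0,0,0.03,0,0,3, 0.5,0,0,0.04,0,0,0, 0.5,0,0,0.04,0,0,0, 0.5,0,0,0.03,0,0,0, 0.5,0,0,0.018,0,0,0, 0.5,0,0,0,0,0,0, 0,0,0,0,0,0,0, 0,0,0,0,0,0,0, 0,0,0,0,0,0,0, 0,0,0,0,0,0,0]' 100; python3 -c "
from h import *
o,r=st();print(o['wrist_torque'])";  python3 -m jog '[0,0,0,0,0,0,6,0,0,0,0,0,0,6,0,0,0,0,0,0,6,0,0,0,0,0,0,6,0,0,0,0,0,0,0]' 100
python3 -c "
from h import *
o,r=st();print(o['wrist_torque'])"; python3 -m jog '[0,0,0,0,0,0,6,0,0,0,0,0,0,6,0,0,0,0,0,0,0]' 100
python3 -c "
from h import *
o,r=st();print(o['wrist_torque'])"
```

```text
t: 23.2
tool_pos: [0.5633, -0.078, 0.0901]
tool_rot: [-3.103, -0.467, -0.001]
contact_force: [-4.0, 7.5, 4.1]
opening: 0.0117
t 23.2 pos [ 0.5633 -0.078   0.0901] x [0.956 0.294 0.001] y [ 0.294 -0.956 -0.003] z [ 0.     0.003 -1.   ] op 0.0117 F [-4.   7.5  4.1] q [-0.27  0.05  1.86  0.    1.23  1.  ]
[1.18883688 0.57695052 0.45075379]
t: 23.82
tool_pos: [0.5631, -0.0775, 0.0905]
tool_rot: [3.136, -0.148, -0.002]
contact_force: [-4.5, 7.7, 6.5]
opening: 0.0117
t 23.82 pos [ 0.5631 -0.0775  0.0905] x [ 0.996 -0.094 -0.001] y [-0.094 -0.996  0.002] z [-0.001 -0.002 -1.   ] op 0.0117 F [-4.5  7.7  6.5] q [-0.27  0.05  1.86 -0.    1.23  1.4 ]
[1.47428855 0.71001996 8.32974689]
t: 24.2
tool_pos: [0.5524, -0.0744, 0.0862]
tool_rot: [-3.104, 0.476, 0.05]
contact_force: [-34.2, 13.8, 17.8]
opening: 0.0119
t 24.2 pos [ 0.5524 -0.0744  0.0862] x [ 0.954 -0.3   -0.031] y [-0.3   -0.954  0.004] z [-0.031  0.006 -1.   ] op 0.0119 F [-34.2  13.8  17.8] q [-0.27  0.05  1.87 -0.    1.25  1.61]
[2.89242307 5.70053404 7.65786761]
```

```bash
python3 -m jog '[0,0,0,0,0,0,6,0,0,0,0,0,0,0]' 100
python3 -c "
from h import *
o,r=st();print(o['wrist_torque'])"; python3 -m jog '[0,0,0,0,0,0,6,0,0,0,0,0,0,0]' 100
python3 -c "
from h import *
o,r=st();print(o['wrist_torque'])"
```

```text
t: 24.45
tool_pos: [0.5533, -0.0738, 0.0867]
tool_rot: [-3.077, 0.63, 0.045]
contact_force: [-29.5, 15.7, 16.4]
opening: 0.0124
t 24.45 pos [ 0.5533 -0.0738  0.0867] x [ 0.919 -0.393 -0.028] y [-0.393 -0.92   0.006] z [-0.028  0.006 -1.   ] op 0.0124 F [-29.5  15.7  16.4] q [-0.27  0.05  1.87 -0.    1.25  1.71]
[3.48301271 5.01868216 9.36830385]
t: 24.7
tool_pos: [0.5567, -0.0746, 0.0873]
tool_rot: [-3.024, 0.834, 0.031]
contact_force: [-18.9, 15.0, 11.4]
opening: 0.0108
t 24.7 pos [ 0.5567 -0.0746  0.0873] x [ 0.858 -0.513 -0.02 ] y [-0.513 -0.859  0.001] z [-0.018  0.01  -1.   ] op 0.0108 F [-18.9  15.   11.4] q [-0.27  0.05  1.87  0.    1.24  1.84]
[2.47834817 3.98207739 0.20191847]
```

```bash
python3 -m jog '[0,0,0,-0.003,0,0,0,0,0,0,-0.003,0,0,0,0,0,0,0,0,0,0]' 100
python3 -c "
from h import *
o,r=st();print(o['wrist_torque'])
p=snap('side')
cv2.imwrite('pics/c11.png',cv2.resize(p['image'][120:210,265:355],(600,600),interpolation=2))"
```

```text
t: 25.08
tool_pos: [0.5564, -0.0752, 0.0912]
tool_rot: [-3.023, 0.836, 0.031]
contact_force: [-13.9, 11.2, 0.7]
opening: 0.0106
t 25.07 pos [ 0.5564 -0.0752  0.0912] x [ 0.858 -0.514 -0.02 ] y [-0.514 -0.858  0.001] z [-0.018  0.01  -1.   ] op 0.0106 F [-13.9  11.2   0.7] q [-0.27  0.04  1.87  0.01  1.25  1.84]
[2.2164176  2.9675434  0.06376877]
```

View pics/c11.png

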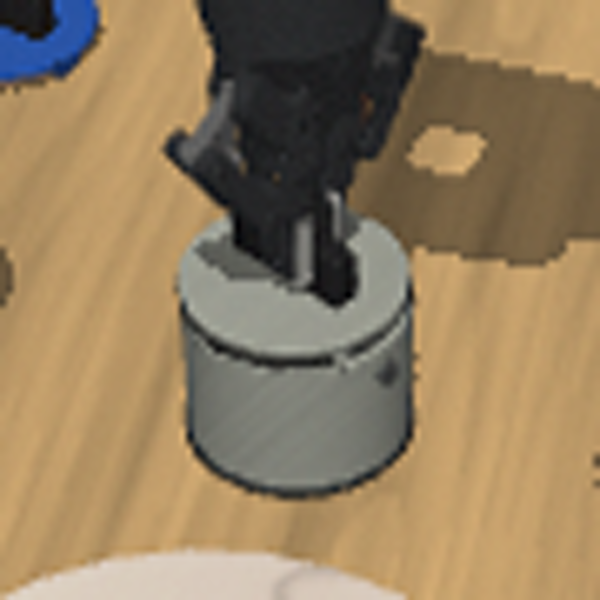

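```bash
python3 -m jog '[0,0,0,-0.004,0,0,0,0,0,0,-0.006,0,0,0,0,0,0,-0.01,0,0,0,0,0,0,-0.02,0,0,0,0,0,0,-0.03,0,0,0,0,0,0,-0.04,0,0,0,0,0,0,0,0,0,0]' 60
python3 -c "
from h import *
plan((.47,.0,.185,60),(.40,-.30,.185,60),(.40,-.30,.02,60))
print(ctrl.get_obs()['wrist_torque'])
for n in('side','top'):
    p=snap(n)
    for k in('lid','canister','praline1'):
        for d in ctrl.boxes_of(k,p):
            if d['p']>.3: print(n,k,round(d['p'],2),np.round(d['box'],1))"
```

```text
t: 26.0
tool_pos: [0.5662, -0.0808, 0.2111]
tool_rot: [3.027, -0.839, 0.018]
contact_force: [0.3, 0.6, -1.7]
opening: 0.0112
t 26.0 pos [ 0.5662 -0.0808  0.2111] x [ 0.857 -0.515  0.011] y [-0.515 -0.857 -0.003] z [ 0.011 -0.003 -1.   ] op 0.0112 F [ 0.3  0.6 -1.7] q [-0.27 -0.07  1.77 -0.    1.43  1.84]
-> turn 179.0 then shift mm [123.7  21.9  26.1] | shift if before turn [-124.1  -19.8   26.1] q1 0.0
-> turn 0 then shift mm [ -89.4 -294.8    0. ] | shift if before turn [ -89.4 -294.8    0. ] q1 -0.64
-> turn 0 then shift mm [  0.   0. 165.] | shift if before turn [  0.   0. 165.] q1 -0.64
[-0.05147096  0.04882927  0.02255888]
side lid 0.88 [304.2 126.2  34.8  29.2]
side lid 0.79 [264.9 123.   29.9  17.1]
side lid 0.59 [418.  158.2  31.6  20.3]
side canister 0.57 [311.1 172.2  34.   42.5]
side praline1 0.69 [321.6 344.1  90.5  33.9]
side praline1 0.55 [280.5 255.   11.2  10.2]
side praline1 0.54 [274.1 220.5   3.9   8.2]
side praline1 0.38 [260.9 248.1   6.9   6.1]
top lid 0.71 [450.  117.6  33.6  31.1]
top lid 0.68 [375.3 185.9  24.6  15.9]
top canister 0.68 [365.3 189.1  34.6  28.4]
top canister 0.32 [377.2 185.5  26.5  15.8]
top praline1 0.53 [296.9 168.1  10.3  12.8]
top praline1 0.52 [263.1 165.4  10.7   7.1]
```

```bash
python3 -m jog '[0,-0.0015,0.0415,0,0,0,0,0,-0.0015,0.0415,0,0,0,0,0,-0.0015,0.0415,0,0,0,0,0,-0.0015,0.0415,0,0,0,0,0,-0.0015,0.0415,0,0,0,0,0,-0.0015,0.0415,0.01,0,0,0,0,0,0,0.03,0,0,0,0,0,0,0.035,0,0,0,0,0,0,0.035,0,0,0,0,0,0,0.035,0,0,0]' 60
python3 -m jog '[0,0,0,0.025,0,0,0,0,0,0,0.01,0,0,0,0,0,0,0,0,0,0]'
python3 -c "
from h import *
st()
p=snap('side')
for d in ctrl.boxes_of('lid',p): print(round(d['p'],2),np.round(d['box'],1))"
```

```text
t: 27.65
tool_pos: [0.4269, -0.2884, 0.0576]
tool_rot: [-3.027, 0.839, 0.001]
contact_force: [-0.0, 0.1, -1.2]
opening: 0.0112
t: 28.02
tool_pos: [0.4274, -0.2887, 0.0244]
tool_rot: [-3.027, 0.839, 0.0]
contact_force: [1.1, -0.2, -2.0]
opening: 0.0111
t 28.02 pos [ 0.4274 -0.2887  0.0244] x [ 0.857 -0.515 -0.   ] y [-0.515 -0.857 -0.   ] z [-0.  0. -1.] op 0.0111 F [ 1.1 -0.2 -2. ] q [-0.74  0.02  2.02  0.    1.1   1.37]
0.98 [417.1 157.4  34.7  20.6]
0.57 [360.6 142.4  27.5  22.4]
```

```bash
python3 -m jog '[0,0,0,0.002,0,0,0,0,0,0,0,0,0,0]' 60; python3 -m jog '[0,0,0,0.002,0,0,0,0,0,0,0,0,0,0]' 60;  python3 -m jog '[0,0,0,0.002,0,0,0,0,0,0,0,0,0,0]' 60
```

```text
t: 28.38
tool_pos: [0.428, -0.2894, 0.0235]
tool_rot: [3.027, -0.839, 0.003]
contact_force: [0.1, -0.5, 3.7]
opening: 0.0107
t: 28.62
tool_pos: [0.4283, -0.2896, 0.023]
tool_rot: [3.027, -0.839, 0.002]
contact_force: [-2.3, 3.1, 14.4]
opening: 0.0111
t: 28.88
tool_pos: [0.4286, -0.2897, 0.0226]
tool_rot: [3.027, -0.838, 0.001]
contact_force: [-5.0, 6.0, 24.5]
opening: 0.0109
```

```bash
python3 -m jog '[0,0,0,-0.004,0,0,0,0.5,0,0,0,0,0,0,0.76,0,0,0,0,0,0,0.76,0,0,-0.04,0,0,0,0.76,0,0,-0.06,0,0,0,0.76,0,0,-0.06,0,0,0,0.76,0,0,-0.06,0,0,0,0.76,0,0,0,0,0,-9.5,0.76,0,0,0,0,0,-9.5,0.76,0,0,0,0,0,-9.5]' 60
python3 -m jog '[0.76,0,0,0,0,0,-9.5,0.76,0,0,0,0,0,-9.5,0.76,0,0,0,0,0,-9.2,0.76,0.037,0.024,0,0,0,0,0.76,0.037,0.024,0,0,0,0,0.76,0.037,0.024,0,0,0,0,0.76,0.037,0.024,0,0,0,0,0.76,0,0,0,0,0,0]'
python3 - <<'E'
from h import *
plan((.605,-.311,.24,-64.3),(.605,-.311,.057,-64.3))
p=snap('side');q=snap('top')
for d in ctrl.boxes_of('lid',p): print(round(d['p'],2),np.round(d['box'],1),world(p,d['box'][:2],.015))
# pralines
for n,P,w in(('side',p,(235,200,355,300)),('top',q,(222,140,330,245))):
    h=hsv(P,w);m=((h[...,2]<(90 if n=='side' else 110))&((h[...,0]<18)|(h[...,0]>165)|(h[...,2]<40))).astype(np.uint8)
    k,l,s,c=cv2.connectedComponentsWithStats(m)
    for i in range(1,k):
        if 20<s[i,4]<200: print(n,s[i,2:],np.round(world(P,c[i]+w[:2],.04)[:2],3))
E
```

```text
t: 30.12
tool_pos: [0.4271, -0.2886, 0.2417]
tool_rot: [-3.141, 0.059, 0.001]
contact_force: [-0.1, 0.5, 0.2]
opening: 0.0649
t: 31.12
tool_pos: [0.6037, -0.3106, 0.2398]
tool_rot: [-3.06, -0.701, 0.003]
contact_force: [0.6, 0.6, 0.0]
opening: 0.0646
t 31.12 pos [ 0.6037 -0.3106  0.2398] x [ 0.9    0.435 -0.001] y [ 0.435 -0.9   -0.002] z [-0.002  0.002 -1.   ] op 0.0646 F [0.6 0.6 0. ] q [-0.58  0.17  1.47  0.    1.5   0.54]
-> turn 0.1 then shift mm [ 1.   0.9 -0.2] | shift if before turn [ 1.   0.9 -0.2] q1 -0.47
-> turn -0.0 then shift mm [  0.   0. 183.] | shift if before turn [  0.   0. 183.] q1 -0.47
0.9 [417.4 158.6  37.2  22.1] [ 0.2539421 -0.2355826  0.015    ]
0.77 [264.6 125.3  28.5  18.8] [ 0.77236019 -0.31150103  0.015     ]
0.6 [360.4 142.3  26.   23.4] [ 0.43879147 -0.28238371  0.015     ]
side [ 9 10 69] [0.616 0.116]
side [10 10 77] [0.625 0.209]
side [10 11 83] [0.565 0.227]
side [10 11 84] [0.482 0.226]
top [ 6  6 30] [0.627 0.206]
top [ 7  6 31] [0.617 0.113]
top [ 6  6 29] [0.566 0.223]
top [ 5  6 24] [0.482 0.221]
```

```bash
python3 -m jog '[0.76,0.001,0.001,0.045,0,0,0,0.76,0,0,0.045,0,0,0,0.76,0,0,0.02,0,0,0,0.76,0,0,0.015,0,0,0,0.76,0,0,0,0,0,0]' 40
python3 -m jog '[0.76,0,0,0.02,0,0,0,0.76,0,0,0.02,0,0,0,0.76,0,0,0.013,0,0,0,0.76,0,0,0.005,0,0,0,0.76,0,0,0,0,0,0]' 40
python3 -c "
from h import *
st()
p=snap('side');cv2.imwrite('pics/c12.png',cv2.resize(p['image'][70:150,272:352],(600,600),interpolation=2))"
```

```text
t: 31.9
tool_pos: [0.6032, -0.3114, 0.1172]
tool_rot: [-3.063, -0.699, 0.0]
contact_force: [-1.2, -1.2, 0.9]
opening: 0.0649
t: 32.52
tool_pos: [0.6034, -0.3113, 0.0587]
tool_rot: [-3.062, -0.699, 0.001]
contact_force: [-0.4, 0.4, 0.5]
opening: 0.0649
t 32.52 pos [ 0.6034 -0.3113  0.0587] x [ 0.901  0.434 -0.   ] y [ 0.434 -0.901 -0.001] z [-0.001  0.    -1.   ] op 0.0649 F [-0.4  0.4  0.5] q [-0.59  0.33  1.6  -0.    1.21  0.54]
```

View pics/c12.png

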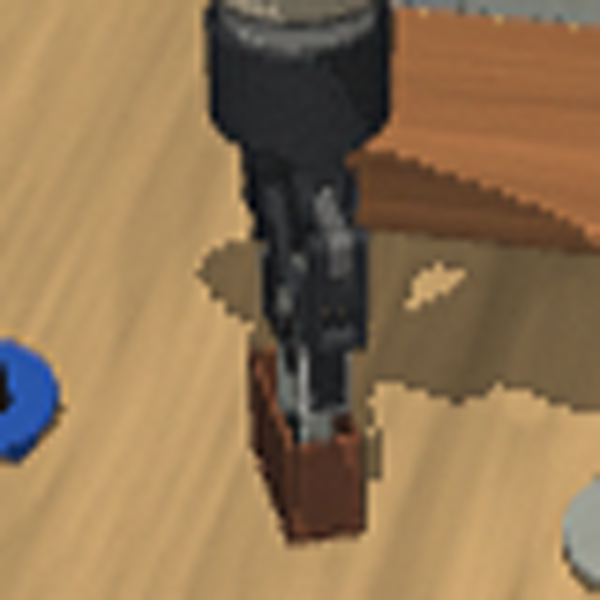

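```bash
python3 -m jog '[0.6,0,0,0,0,0,0,0.45,0,0,0,0,0,0,0.44,0,0,0,0,0,0,0.44,0,0,0,0,0,0]' 60
python3 -m jog '[0.44,0,0,-0.01,0,0,0,0.44,0,0,-0.02,0,0,0,0.44,0,0,-0.03,0,0,0,0.44,0,0,-0.03,0,0,0,0.44,0,0,-0.03,0,0,0,0.44,0,0,-0.03,0,0,0,0.44,0,0,0,0,0,0]' 60
python3 -c "
from h import *
st()
p=snap('side');cv2.imwrite('pics/s13.png',p['image'])
for d in ctrl.boxes_of('tongs',p)+ctrl.boxes_of('caddy',p): print(round(d['p'],2),np.round(d['box'],1))
print(pix(p,[[.605,-.311,.15],[.605,-.311,.005]]))"
```

```text
t: 33.08
tool_pos: [0.6042, -0.3118, 0.0604]
tool_rot: [3.061, 0.699, 0.002]
contact_force: [-1.2, -0.2, 5.8]
opening: 0.0374
t: 33.95
tool_pos: [0.6051, -0.3124, 0.2141]
tool_rot: [3.057, 0.698, 0.008]
contact_force: [0.6, -0.1, -0.5]
opening: 0.0372
t 33.95 pos [ 0.6051 -0.3124  0.2141] x [0.901 0.434 0.004] y [ 0.434 -0.901  0.007] z [ 0.006 -0.004 -1.   ] op 0.0372 F [ 0.6 -0.1 -0.5] q [-0.59  0.19  1.5  -0.    1.45  0.54]
0.67 [313.   80.8  14.7  27.3]
0.67 [375.5 157.3  20.6  34.4]
0.69 [311.9 129.1  16.8  27. ]
0.64 [372.2 158.1  18.1  34.7]
[[311.65972166  95.81186454]
 [312.44163157 133.56938471]]
```

```bash
python3 -m jog '[0.44,0,0,0,0,0,-9,0.44,0,0,0,0,0,-9,0.44,0,0,0,0,0,-9,0.44,0,0,0,0,0,-9,0.44,0,0,0,0,0,-9.3,0.44,0.03,-0.013,0,0,0,0,0.44,0.045,-0.0192,0,0,0,0,0.44,0.045,-0.0192,0,0,0,0,0.44,0.045,-0.0192,0,0,0,0,0.44,0.045,-0.0192,0,0,0,0]' 60
python3 -m jog '[0.44,0.045,-0.0192,0,0,0,0,0.44,0.045,-0.0192,0,0,0,0,0.44,0.045,-0.0192,0,0,0,0,0.44,0.045,-0.0192,0,0,0,0,0.44,0.045,-0.0192,0,0,0,0,0.44,0.045,-0.0192,0,0,0,0,0.44,0.015,-0.0065,0.02,0,0,0,0.44,0,0,0.02,0,0,0,0.44,0,0,0,0,0,0,0.44,0,0,0,0,0,0]'
cat >> h.py <<'E'
def pral():
    out=[]
    for n,w in(('side',(235,200,355,300)),('top',(222,140,330,245))):
        P=snap(n);h=hsv(P,w);m=((h[...,2]<(90 if n=='side' else 110))&((h[...,0]<18)|(h[...,0]>165)|(h[...,2]<40))).astype(np.uint8)
        k,l,s,c=cv2.connectedComponentsWithStats(m)
        for i in range(1,k):
            if 20<s[i,4]<130: print(n,s[i,2:],np.round(world(P,c[i]+w[:2],.04)[:2],3))
        out.append(P)
    return out
E
python3 -c "
from h import *
P=pral()
plan((.566,.225,.12,-19),(.566,.225,.091,-19))
cv2.imwrite('pics/c13.png',cv2.resize(P[0]['image'][170:300,225:385],(800,600) if 0 else (738,600),interpolation=2))"
```

```text
t: 35.35
tool_pos: [0.5855, -0.0818, 0.2068]
tool_rot: [-2.555, -1.823, 0.004]
contact_force: [0.1, 0.4, -1.0]
opening: 0.0377
t: 36.6
tool_pos: [0.5646, 0.2241, 0.1687]
tool_rot: [-2.559, -1.823, 0.001]
contact_force: [0.3, 0.6, 0.2]
opening: 0.0379
side [16 24 55] [0.572 0.078]
side [ 5  9 30] [0.616 0.151]
side [ 5  8 28] [0.567 0.168]
side [10 10 73] [0.625 0.21 ]
side [10 10 78] [0.565 0.227]
side [10 11 82] [0.482 0.226]
top [ 7  7 43] [0.616 0.112]
top [ 5  7 28] [0.566 0.226]
t 36.7 pos [0.5652 0.2246 0.1701] x [0.327 0.945 0.001] y [ 0.945 -0.327  0.001] z [ 0.001  0.    -1.   ] op 0.0376 F [-0.  -0.3 -0.3] q [ 0.26  0.06  1.71 -0.    1.37  0.59]
-> turn -0.1 then shift mm [ 0.6  0.6 50.1] | shift if before turn [ 0.6  0.6 50.1] q1 0.38
-> turn 0 then shift mm [ 0.  0. 29.] | shift if before turn [ 0.  0. 29.] q1 0.38
```

View pics/c13.png

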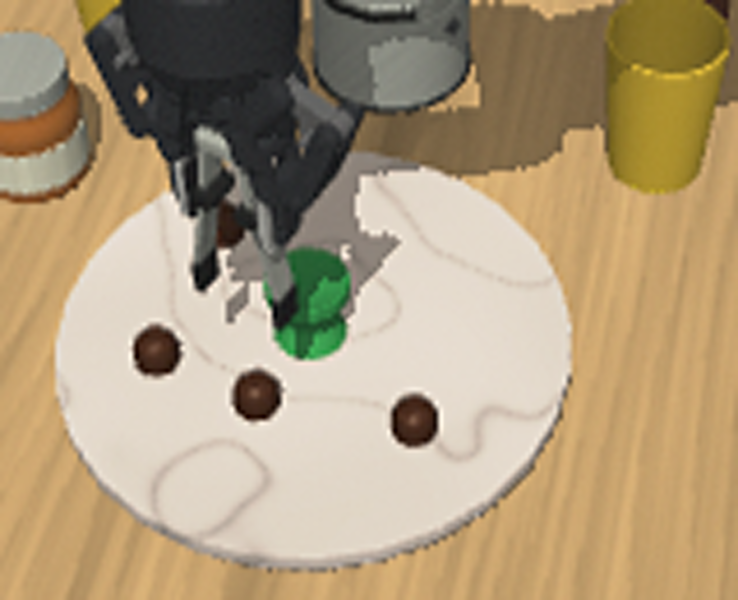

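```bash
python3 -c "
from h import *
p=snap('side')
w=(260,215,300,246)
h=hsv(p,w);m=(h[...,2]<45).astype(np.uint8);k,l,s,c=cv2.connectedComponentsWithStats(m)
for i in range(1,k):
    if s[i,4]>5: print(s[i],c[i]+w[:2],world(p,c[i]+w[:2],.126))
for y in(-.0255,.0255): print(pix(p,[[.5652+.945*y,.2246-.327*y,z] for z in(.110,.115,.126,.137)]).round(1).tolist())
"
```

```text
[13  0  7  8 28] [276.28571429 217.78571429] [0.58030964 0.18481598 0.126     ]
[24  0  6  8 30] [286.36666667 217.73333333] [0.55729565 0.1799865  0.126     ]
[ 6  8  6 10 30] [268.9 227.9] [0.58829981 0.21804714 0.126     ]
[24 17  5  9 29] [286.06896552 236.34482759] [0.54350091 0.23428136 0.126     ]
[[287.7, 240.6], [287.6, 239.2], [287.3, 236.1], [287.0, 232.9]]
[[269.3, 231.8], [269.1, 230.4], [268.7, 227.3], [268.3, 224.1]]
```

```bash
python3 -m jog '[0.44,0.0005,0.0005,0.03,0,0,0,0.44,0,0,0.025,0,0,0,0.44,0,0,0.015,0,0,0,0.44,0,0,0.009,0,0,0,0.44,0,0,0,0,0,0]' 60
python3 -m jog '[0.4,0,0,0,0,0,0,0.36,0,0,0,0,0,0,0.35,0,0,0,0,0,0,0.35,0,0,0,0,0,0,0.35,0,0,-0.02,0,0,0,0.35,0,0,-0.03,0,0,0,0.35,0,0,-0.03,0,0,0,0.35,0,0,0,0,0,0]' 45
python3 -c "
from h import *
P=pral()
p=P[0]
plan((.564,-.080,.175,-19),(.564,-.080,.097,-19))
u=pix(p,[.5646,.225,.175-.055+.01])[0].astype(int);print(u,p['image'][u[1]-6:u[1]+10:2,u[0]-12:u[0]+13:2].sum(2))
"
```

```text
t: 37.38
tool_pos: [0.5651, 0.2258, 0.0901]
tool_rot: [-2.557, -1.825, 0.0]
contact_force: [0.4, -0.5, -0.5]
opening: 0.0377
t: 38.38
tool_pos: [0.567, 0.2264, 0.1743]
tool_rot: [2.555, 1.824, 0.01]
contact_force: [0.3, 0.3, -1.2]
opening: 0.0308
side [ 16  24 109] [0.627 0.097]
side [ 9 11 23] [0.573 0.057]
side [ 4  8 23] [0.588 0.099]
side [ 17  14 126] [0.596 0.16 ]
side [10 10 73] [0.625 0.21 ]
side [10 11 80] [0.482 0.226]
top [ 7  7 43] [0.616 0.112]
t 38.48 pos [0.5648 0.2257 0.1699] x [ 0.325  0.946 -0.   ] y [ 0.946 -0.325 -0.   ] z [-0. -0. -1.] op 0.0306 F [ 0.1 -0.  -1. ] q [ 0.26  0.06  1.71 -0.    1.37  0.59]
-> turn 0.0 then shift mm [-289.3   98.8   -5.1] | shift if before turn [-289.4   98.7   -5.1] q1 -0.14
-> turn 0 then shift mm [ 0.  0. 78.] | shift if before turn [ 0.  0. 78.] q1 -0.14
[277 230] [[654 607 254 246 685 375 401 326 259 354 374 296 216]
 [651 613 240  75 401 396 394 351 328 326 201 182 188]
 [649 354  90  98 120 149 142 397 320 334 174 180 181]
 [646 686  85  88 141 152 140 294 326 253 175 189 184]
 [640 663  72  76 153 180 221 227 299  76 183 178 175]
 [640 646 620 505 126 154 155 107 105  74 171 171 280]
 [638 639 644 674  95 128 134  98  83 166 177 156 259]
 [639 637 638 653 482  90 108  82 126 387 256 172 251]]
```

```bash
python3 -m jog '[0.35,-0.0396,0.0141,0,0,0,0,0.35,-0.0396,0.0141,0,0,0,0,0.35,-0.0396,0.0141,0,0,0,0,0.35,-0.0396,0.0141,0,0,0,0,0.35,-0.0396,0.0141,0,0,0,0,0.35,-0.0396,0.0141,0,0,0,0,0.35,-0.0396,0.0141,0,0,0,0,0.35,0,0,0.02,0,0,0,0.35,0,0,0.025,0,0,0,0.35,0,0,0.015,0,0,0]' 45
python3 -m jog '[0.35,0,0,0.012,0,0,0,0.35,0,0,0,0,0,0]'
python3 -c "
from h import *
st()"
python3 -m jog '[0.39,0,0,0,0,0,0,0.43,0,0,0,0,0,0,0.44,0,0,0,0,0,0,0.44,0,0,-0.02,0,0,0,0.44,0,0,-0.03,0,0,0,0.44,0,0,-0.03,0,0,0,0.44,0,0,0,0,0,0]' 60
python3 -c "
from h import *
plan((.482,.224,.175,-34),(.482,.224,.091,-34))
P=pral()"
```

```text
t: 39.72
tool_pos: [0.5661, -0.0672, 0.1063]
tool_rot: [-2.553, -1.823, 0.005]
contact_force: [-0.5, -1.1, -0.5]
opening: 0.0305
t: 39.98
tool_pos: [0.5674, -0.0677, 0.0967]
tool_rot: [-2.555, -1.825, 0.003]
contact_force: [0.3, -0.6, -1.0]
opening: 0.0303
t 39.98 pos [ 0.5674 -0.0677  0.0967] x [ 0.325  0.946 -0.   ] y [ 0.946 -0.325 -0.003] z [-0.003  0.001 -1.   ] op 0.0303 F [ 0.3 -0.6 -1. ] q [-0.25  0.05  1.85  0.    1.24  0.08]
t: 40.85
tool_pos: [0.5707, -0.069, 0.1832]
tool_rot: [2.552, 1.821, 0.009]
contact_force: [0.4, -0.3, -1.1]
opening: 0.0378
t 40.85 pos [ 0.5707 -0.069   0.1832] x [0.325 0.946 0.001] y [ 0.946 -0.325  0.008] z [ 0.008 -0.002 -1.   ] op 0.0378 F [ 0.4 -0.3 -1.1] q [-0.25 -0.04  1.78  0.    1.39  0.08]
-> turn 15.0 then shift mm [ 193.3 -237.4    8.2] | shift if before turn [ 248.3 -179.2    8.2] q1 0.44
-> turn 0 then shift mm [ 0.  0. 84.] | shift if before turn [ 0.  0. 84.] q1 0.44
side [ 9 10 70] [0.616 0.116]
side [10 10 78] [0.625 0.209]
side [10 11 84] [0.482 0.226]
top [ 7  7 33] [0.626 0.206]
top [ 7  6 34] [0.617 0.113]
top [ 6  6 31] [0.482 0.223]
```

```bash
python3 -m jog '[0.44,0,0,0,0,0,7.5,0.44,0,0,0,0,0,7.5,0.44,0.0324,-0.039,0,0,0,0,0.44,0.0324,-0.039,0,0,0,0,0.44,0.0324,-0.039,0,0,0,0,0.44,0.0324,-0.039,0,0,0,0,0.44,0.0324,-0.039,0,0,0,0,0.44,0.0324,-0.039,0.01,0,0,0,0.44,0,0,0.03,0,0,0,0.44,0,0,0,0,0,0]' 60
python3 -m jog '[0.44,0,0,0,0,0,0]'
python3 -c "
from h import *
plan((.482,.2245,.12,-34),(.482,.2245,.091,-34))"
```

```text
t: 42.2
tool_pos: [0.4795, 0.2231, 0.1337]
tool_rot: [-2.771, -1.476, 0.014]
contact_force: [0.0, -0.1, -1.2]
opening: 0.0377
t: 42.32
tool_pos: [0.4828, 0.2231, 0.138]
tool_rot: [-2.774, -1.474, 0.002]
contact_force: [-0.1, -0.5, -0.3]
opening: 0.0375
t 42.33 pos [0.4828 0.2231 0.138 ] x [ 0.559  0.829 -0.001] y [ 0.829 -0.559 -0.001] z [-0.001 -0.    -1.   ] op 0.0375 F [-0.1 -0.5 -0.3] q [ 0.29 -0.09  1.92 -0.    1.32  0.89]
-> turn -0.0 then shift mm [ 0.7 -1.4 18. ] | shift if before turn [ 0.7 -1.4 18. ] q1 0.44
-> turn 0 then shift mm [ 0.  0. 29.] | shift if before turn [ 0.  0. 29.] q1 0.44
```

```bash
python3 -m jog '[0.44,0.0007,-0.0014,0.025,0,0,0,0.44,0,0,0.014,0,0,0,0.44,0,0,0.008,0,0,0,0.44,0,0,0,0,0,0,0.4,0,0,0,0,0,0,0.36,0,0,0,0,0,0,0.35,0,0,0,0,0,0,0.35,0,0,0,0,0,0]' 45
python3 -m jog '[0.35,0,0,-0.02,0,0,0,0.35,0,0,-0.03,0,0,0,0.35,0,0,-0.03,0,0,0,0.35,0,0,0,0,0,0]' 45
python3 -c "
from h import *
P=pral();st()"
python3 -m jog '[0.35,-0.0312,0.034,0,0,0,0,0.35,-0.0312,0.034,0,0,0,0,0.35,-0.0312,0.034,0,0,0,0,0.35,-0.0312,0.034,0,0,0,0,0.35,-0.0312,0.034,0,0,0,0,0.35,-0.0312,0.034,0,0,0,0,0.35,-0.0312,0.034,0,0,0,0,0.35,0,0,0,0,0,0]' 45
python3 -c "
from h import *
plan((.5573,-.09,.097,-34))"
```

```text
t: 43.32
tool_pos: [0.4828, 0.2252, 0.0922]
tool_rot: [2.773, 1.475, 0.003]
contact_force: [-0.0, 0.2, 3.0]
opening: 0.0304
t: 43.82
tool_pos: [0.4841, 0.2256, 0.1752]
tool_rot: [2.772, 1.475, 0.011]
contact_force: [-0.1, -0.3, -1.8]
opening: 0.0309
side [17 20 78] [0.543 0.068]
side [14  7 50] [0.501 0.035]
side [15 16 39] [0.472 0.071]
side [ 9 10 66] [0.616 0.116]
side [ 16  16 120] [0.504 0.158]
side [10 10 73] [0.625 0.21 ]
top [ 7  7 37] [0.626 0.206]
top [ 7  6 35] [0.618 0.112]
top [23 13 51] [0.585 0.275]
t 43.92 pos [0.4818 0.2249 0.171 ] x [ 0.559  0.829 -0.   ] y [ 0.829 -0.559 -0.   ] z [-0. -0. -1.] op 0.0308 F [-0.1 -0.5 -1. ] q [ 0.3  -0.13  1.89  0.    1.38  0.89]
t: 44.92
tool_pos: [0.5566, -0.0915, 0.169]
tool_rot: [-2.775, -1.469, 0.004]
contact_force: [-0.7, -0.1, -1.9]
opening: 0.0311
t 44.92 pos [ 0.5566 -0.0915  0.169 ] x [ 0.562  0.827 -0.001] y [ 0.827 -0.562 -0.003] z [-0.003  0.001 -1.   ] op 0.0311 F [-0.7 -0.1 -1.9] q [-0.29 -0.04  1.81 -0.    1.37  0.3 ]
-> turn -0.2 then shift mm [ 1.6 -0.3 72. ] | shift if before turn [ 1.6 -0.3 72. ] q1 -0.16
```

```bash
python3 -m jog '[0.35,0.0016,0,0.025,0,0,0,0.35,0,0,0.03,0,0,0,0.35,0,0,0.017,0,0,0,0.35,0,0,0,0,0,0,0.39,0,0,0,0,0,0,0.43,0,0,0,0,0,0,0.44,0,0,0,0,0,0,0.44,0,0,-0.02,0,0,0,0.44,0,0,-0.03,0,0,0,0.44,0,0,-0.03,0,0,0]' 60
python3 -m jog '[0.44,0.0407,-0.0156,0,0,0,0,0.44,0.0407,-0.0156,0,0,0,0,0.44,0.0407,-0.0156,0,0,0,0,0.44,0.0407,-0.0156,0,0,0,0,0.44,0.0407,-0.0156,0,0,0,0,0.44,0.0407,-0.0156,0,0,0,0,0.44,0.0407,-0.0156,0,0,0,0,0.44,0,0,0.02,0,0,0,0.44,0,0,0.02,0,0,0,0.44,0,0,0,0,0,0]' 60
python3 -m jog '[0.44,0,0,0,0,0,0]'
python3 -c "
from h import *
plan((.626,.2075,.091,-34));pral()"
```

```text
t: 46.18
tool_pos: [0.5587, -0.088, 0.1818]
tool_rot: [2.773, 1.475, 0.002]
contact_force: [-0.7, -0.4, -0.3]
opening: 0.0375
t: 47.42
tool_pos: [0.6249, 0.2079, 0.1358]
tool_rot: [-2.773, -1.473, 0.009]
contact_force: [0.1, 0.3, -0.4]
opening: 0.0375
t: 47.55
tool_pos: [0.627, 0.2084, 0.1392]
tool_rot: [-2.774, -1.474, 0.001]
contact_force: [0.5, 0.1, -1.2]
opening: 0.0374
t 47.55 pos [0.627  0.2084 0.1392] x [ 0.56   0.829 -0.   ] y [ 0.829 -0.56  -0.   ] z [-0. -0. -1.] op 0.0374 F [ 0.5  0.1 -1.2] q [ 0.21  0.2   1.6  -0.    1.33  0.8 ]
-> turn -0.0 then shift mm [-1.3 -0.3 48.2] | shift if before turn [-1.3 -0.3 48.2] q1 0.32
side [12 21 90] [0.644 0.097]
side [ 9 11 31] [0.697 0.101]
side [ 9 11 80] [0.616 0.116]
side [ 7  7 30] [0.669 0.153]
side [ 11  17 106] [0.626 0.201]
top [ 7  5 26] [0.629 0.206]
top [ 8  8 51] [0.618 0.114]
top [ 5  5 22] [0.524 0.302]
```

```bash
python3 -m jog '[0.44,-0.0013,0,0.025,0,0,0,0.44,0,0,0.015,0,0,0,0.44,0,0,0.008,0,0,0,0.44,0,0,0,0,0,0,0.4,0,0,0,0,0,0,0.36,0,0,0,0,0,0,0.35,0,0,0,0,0,0,0.35,0,0,0,0,0,0]' 45
python3 -m jog '[0.35,0,0,-0.02,0,0,0,0.35,0,0,-0.03,0,0,0,0.35,0,0,-0.03,0,0,0,0.35,-0.039,0.0168,0,0,0,0,0.35,-0.039,0.0168,0,0,0,0,0.35,-0.039,0.0168,0,0,0,0,0.35,-0.039,0.0168,0,0,0,0,0.35,-0.039,0.0168,0,0,0,0,0.35,-0.039,0.0168,0,0,0,0,0.35,-0.039,0.0168,0,0,0,0]' 45
python3 -m jog '[0.35,0,0,0,0,0,0]'
python3 -c "
from h import *
plan((.5706,-.0845,.097,-34));pral()"
```

```text
t: 48.65
tool_pos: [0.6269, 0.2085, 0.0922]
tool_rot: [2.773, 1.475, 0.003]
contact_force: [-0.3, 0.3, 2.6]
opening: 0.0309
t: 49.9
tool_pos: [0.571, -0.0851, 0.1725]
tool_rot: [2.773, 1.475, 0.001]
contact_force: [1.2, 0.0, 0.1]
opening: 0.031
t: 50.02
tool_pos: [0.5709, -0.0862, 0.1724]
tool_rot: [2.775, 1.47, 0.001]
contact_force: [0.5, -0.1, -1.4]
opening: 0.0305
t 50.02 pos [ 0.5709 -0.0862  0.1724] x [ 0.562  0.827 -0.   ] y [ 0.827 -0.562  0.001] z [ 0.001 -0.001 -1.   ] op 0.0305 F [ 0.5 -0.1 -1.4] q [-0.28 -0.02  1.78 -0.    1.37  0.32]
-> turn -0.2 then shift mm [ 1.2 -1.2 75.4] | shift if before turn [ 1.2 -1.2 75.4] q1 -0.15
side [ 9 10 71] [0.616 0.116]
top [ 7  6 34] [0.617 0.113]
```

```bash
python3 -m jog '[0.35,0.0012,-0.0012,0.025,0,0,0,0.35,0,0,0.03,0,0,0,0.35,0,0,0.017,0,0,0,0.35,0,0,0,0,0,0,0.39,0,0,0,0,0,0,0.43,0,0,0,0,0,0,0.44,0,0,0,0,0,0,0.44,0,0,-0.02,0,0,0,0.44,0,0,-0.03,0,0,0,0.44,0,0,-0.03,0,0,0]' 60
python3 -m jog '[0.44,0.0383,-0.0145,0,0,0,0,0.44,0.0383,-0.0145,0,0,0,0,0.44,0.0383,-0.0145,0,0,0,0,0.44,0.0383,-0.0145,0,0,0,0,0.44,0.0383,-0.0145,0,0,0,0,0.44,0,0,0.02,0,0,0,0.44,0,0,0.02,0,0,0,0.44,0,0,0,0,0,0,0.44,0,0,0,0,0,0]' 60
python3 -c "
from h import *
plan((.617,.1145,.091,-34));pral()"
```

```text
t: 51.38
tool_pos: [0.5712, -0.0822, 0.1818]
tool_rot: [2.773, 1.475, 0.002]
contact_force: [0.6, 0.2, -0.9]
opening: 0.0377
t: 52.5
tool_pos: [0.6177, 0.1163, 0.1392]
tool_rot: [-2.774, -1.474, 0.0]
contact_force: [0.2, -1.4, -1.1]
opening: 0.0375
t 52.5 pos [0.6177 0.1163 0.1392] x [ 0.56   0.829 -0.   ] y [ 0.829 -0.56  -0.   ] z [-0. -0. -1.] op 0.0375 F [ 0.2 -1.4 -1.1] q [ 0.07  0.13  1.69 -0.    1.32  0.66]
-> turn -0.0 then shift mm [-1.9  0.4 48.2] | shift if before turn [-1.9  0.4 48.2] q1 0.18
side [11 18 99] [0.617 0.106]
top [ 4 15 39] [0.561 0.188]
```

```bash
python3 -m jog '[0.44,-0.0019,0.0004,0.025,0,0,0,0.44,0,0,0.015,0,0,0,0.44,0,0,0.008,0,0,0,0.44,0,0,0,0,0,0,0.4,0,0,0,0,0,0,0.36,0,0,0,0,0,0,0.35,0,0,0,0,0,0,0.35,0,0,0,0,0,0]' 45
python3 -m jog '[0.35,0,0,-0.02,0,0,0,0.35,0,0,-0.03,0,0,0,0.35,0,0,-0.03,0,0,0,0.35,-0.0382,0.0114,0,0,0,0,0.35,-0.0382,0.0114,0,0,0,0,0.35,-0.0382,0.0114,0,0,0,0,0.35,-0.0382,0.0114,0,0,0,0,0.35,-0.0382,0.0114,0,0,0,0,0.35,0,0,0,0,0,0]' 45
python3 -c "
from h import *
plan((.5574,-.0755,.103,-34));pral()"
```

```text
t: 53.6
tool_pos: [0.6177, 0.1155, 0.0922]
tool_rot: [2.773, 1.475, 0.002]
contact_force: [-0.4, 0.3, 2.0]
opening: 0.0306
t: 54.72
tool_pos: [0.5571, -0.0768, 0.1723]
tool_rot: [2.775, 1.47, 0.001]
contact_force: [-0.2, 0.3, -0.8]
opening: 0.031
t 54.73 pos [ 0.5571 -0.0768  0.1723] x [0.562 0.827 0.   ] y [ 0.827 -0.562  0.001] z [ 0.001 -0.001 -1.   ] op 0.031 F [-0.2  0.3 -0.8] q [-0.27 -0.05  1.82 -0.    1.37  0.33]
-> turn -0.2 then shift mm [ 1.3 -0.5 69.3] | shift if before turn [ 1.2 -0.5 69.3] q1 -0.13
```

```bash
python3 -m jog '[0.35,0.0012,-0.0005,0.025,0,0,0,0.35,0,0,0.03,0,0,0,0.35,0,0,0.014,0,0,0,0.35,0,0,0,0,0,0,0.39,0,0,0,0,0,0,0.43,0,0,0,0,0,0,0.44,0,0,0,0,0,0,0.44,0,0,-0.02,0,0,0,0.44,0,0,-0.03,0,0,0,0.44,0,0,-0.03,0,0,0]' 60
python3 -m jog '[0.44,0,0,0,0,0,10.1,0.44,0,0,0,0,0,10.1,0.44,0,0,0,0,0,10.1,0.44,-0.01,0.0389,0,0,0,0,0.44,-0.01,0.0389,0,0,0,0,0.44,-0.01,0.0389,0,0,0,0,0.44,-0.01,0.0389,0,0,0,0,0.44,-0.01,0.0389,0,0,0,0,0.44,-0.01,0.0389,0,0,0,0,0.44,0,0,0,0,0,0]' 60
python3 -c "
from h import *
plan((.6048,-.3118,.183,-64.3),(.6048,-.3118,.0604,-64.3));P=pral()
a,b=P
cv2.imwrite('pics/c14.png',np.hstack([cv2.resize(a['image'][85:200,280:345],(340,600),interpolation=2),cv2.resize(b['image'][160:215,340:395],(400,600) if 0 else (400,400),interpolation=2)[:, :] if 0 else cv2.copyMakeBorder(cv2.resize(b['image'][160:215,340:395],(440,440),interpolation=2),0,160,0,0,0)]))"
```

```text
t: 56.08
tool_pos: [0.5582, -0.0737, 0.1848]
tool_rot: [2.773, 1.475, 0.002]
contact_force: [0.3, -0.0, -0.5]
opening: 0.0375
t: 57.32
tool_pos: [0.6054, -0.3127, 0.1839]
tool_rot: [3.062, 0.694, 0.002]
contact_force: [0.6, 1.3, -1.2]
opening: 0.038
t 57.33 pos [ 0.6054 -0.3127  0.1839] x [0.902 0.431 0.001] y [ 0.431 -0.902  0.002] z [ 0.002 -0.002 -1.   ] op 0.038 F [ 0.6  1.3 -1.2] q [-0.59  0.21  1.52 -0.    1.41  0.54]
-> turn -0.2 then shift mm [-0.1 -1.1  0.9] | shift if before turn [-0.1 -1.1  0.9] q1 -0.48
-> turn -0.0 then shift mm [  0.    0.  122.6] | shift if before turn [  0.    0.  122.6] q1 -0.48
```

View pics/c14.png

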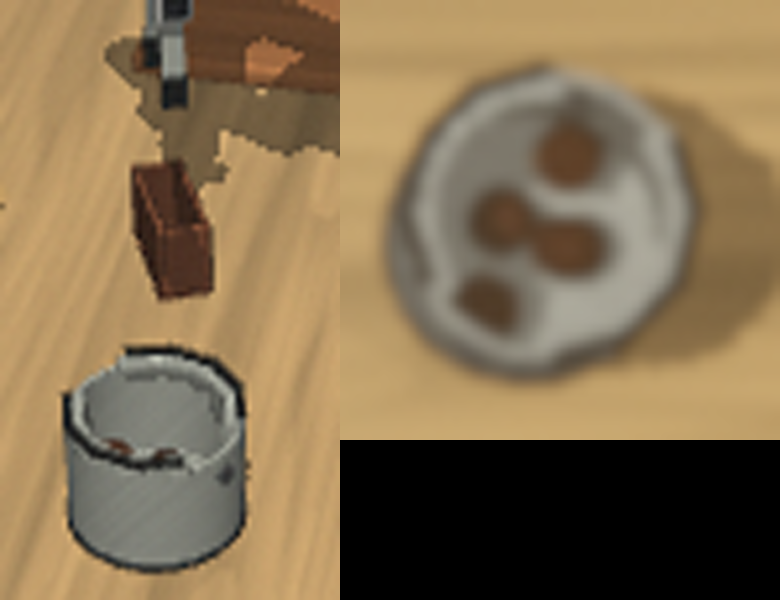

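```bash
python3 - <<'E'
from h import *
P={n:snap(n) for n in('top','side')}
p=P['side']
for uv in((195,462),(243,418),(70,392),(125,355)):
    q=(280+uv[0]/5.23-.5,85+uv[1]/5.217-.5)
    for z in(.076,.08):
        w=world(p,q,z)-[.564,-.08,0];print(uv,z,w[:2].round(4),round(float(np.degrees(np.arctan2(w[1],w[0]))),1))
W={'side':(296,112,330,150)}
h=hsv(p,W['side']);m=((h[...,0]<9)&(h[...,2]<150)|(h[...,2]<70)).astype(np.uint8)
k,l,s,c=cv2.connectedComponentsWithStats(m);print(s.tolist());m=(l==1+np.argmax(s[1:,4]))*1.
m=cv2.morphologyEx(m,cv2.MORPH_CLOSE,np.ones((5,5)))
print(fit([(p,W['side'],m)],lambda x:[boxpts(x[0],x[1],x[2],.034,.078,0,.052)],[.605,-.311,.448],[.004,.004,.08]))
# polar profile of darkness on the seal ring
for n in P:
    g=P[n]['image'].sum(2).astype(np.float32)
    a=np.radians(np.arange(0,360,6));X=np.c_[.564+.048*np.cos(a),-.08+.048*np.sin(a),np.full(60,.079)]
    q=pix(P[n],X).astype(np.float32);v=cv2.remap(g,q[:,0].reshape(1,-1),q[:,1].reshape(1,-1),1)[0]
    print(n,[(i*6,int(x)) for i,x in enumerate(v)])
E
```

```text
(195, 462) 0.076 [-0.0319  0.0388] 129.4
(195, 462) 0.08 [-0.0328  0.0431] 127.3
(243, 418) 0.076 [-0.05   -0.0014] -178.3
(243, 418) 0.08 [-0.0508  0.0031] 176.5
(70, 392) 0.076 [ 0.0476 -0.0042] -5.0
(70, 392) 0.08 [0.0462 0.0004] 0.5
(125, 355) 0.076 [ 0.0253 -0.0415] -58.7
(125, 355) 0.08 [ 0.024  -0.0367] -56.8
[[0, 0, 34, 38, 1174], [12, 5, 2, 3, 3], [15, 4, 7, 12, 41], [10, 9, 9, 21, 61], [15, 8, 1, 1, 1], [13, 11, 1, 1, 1], [15, 10, 1, 1, 1], [15, 12, 1, 1, 1], [14, 14, 1, 1, 1], [17, 22, 1, 1, 1], [17, 25, 1, 1, 1], [18, 27, 4, 3, 5], [23, 26, 1, 1, 1]]
(array([ 0.61535959, -0.31250286,  0.24728055]), np.float64(211.27058823529413), np.float64(72.0))
top [(0, 389), (6, 327), (12, 320), (18, 306), (24, 318), (30, 318), (36, 313), (42, 318), (48, 330), (54, 313), (60, 304), (66, 315), (72, 303), (78, 291), (84, 297), (90, 325), (96, 320), (102, 296), (108, 295), (114, 299), (120, 349), (126, 426), (132, 379), (138, 347), (144, 348), (150, 344), (156, 348), (162, 377), (168, 418), (174, 430), (180, 372), (186, 294), (192, 274), (198, 278), (204, 276), (210, 286), (216, 282), (2
[... 276 characters left out ...]
de [(0, 268), (6, 98), (12, 144), (18, 136), (24, 81), (30, 104), (36, 88), (42, 114), (48, 113), (54, 124), (60, 149), (66, 142), (72, 121), (78, 130), (84, 114), (90, 196), (96, 178), (102, 131), (108, 104), (114, 168), (120, 183), (126, 411), (132, 406), (138, 339), (144, 327), (150, 315), (156, 347), (162, 377), (168, 409), (174, 372), (180, 154), (186, 123), (192, 113), (198, 126), (204, 98), (210, 126), (216, 113), (222, 129), (228, 128), (234, 105), (240, 116), (246, 163), (252, 177), (258, 175), (264, 144), (270, 130), (276, 177), (282, 182), (288, 170), (294, 175), (300, 170), (306, 416), (312, 434), (318, 434), (324, 417), (330, 412), (336, 406), (342, 406), (348, 413), (354, 386)]
```

```bash
python3 -m jog '[0.44,0,-0.0006,0.03,0,0,0,0.44,0,0,0.03,0,0,0,0.44,0,0,0.015,0,0,0,0.44,0,0,0.01,0,0,0,0.44,0,0,0,0,0,0]' 60
python3 -m jog '[0.44,0,0,0.01,0,0,0,0.44,0,0,0.01,0,0,0,0.44,0,0,0.008,0,0,0,0.44,0,0,0.006,0,0,0,0.44,0,0,0,0,0,0]' 60
python3 -m jog '[0.44,0,0,0.002,0,0,0,0.44,0,0,0,0,0,0]' 60
```

```text
t: 58.15
tool_pos: [0.6048, -0.309, 0.0971]
tool_rot: [-3.062, -0.7, 0.0]
contact_force: [0.0, 0.9, -0.7]
opening: 0.038
t: 58.78
tool_pos: [0.6044, -0.309, 0.0623]
tool_rot: [-3.062, -0.699, 0.002]
contact_force: [0.2, 0.8, -0.8]
opening: 0.0376
t: 59.02
tool_pos: [0.605, -0.3094, 0.0615]
tool_rot: [3.062, 0.699, 0.001]
contact_force: [0.1, -0.0, -1.8]
opening: 0.0376
```

```bash
python3 -m jog '[0.44,0,0,0.0015,0,0,0,0.5,0,0,0,0,0,0,0.6,0,0,0,0,0,0,0.7,0,0,0,0,0,0,0.7,0,0,-0.01,0,0,0,0.7,0,0,-0.03,0,0,0,0.7,0,0,-0.04,0,0,0,0.7,0,0,-0.05,0,0,0,0.7,0,0,-0.05,0,0,0,0.7,0,0,0,0,0,0]' 60
python3 - <<'E'
from h import *
plan((.4286,-.2897,.2,-121))
p=snap('side');q=snap('top')
for d in ctrl.boxes_of('tongs',p)+ctrl.boxes_of('caddy',p): print(round(d['p'],2),np.round(d['box'],1))
for n,P,W in(('top',q,(380,272,440,320) if 0 else (400,240,450,310)),('side',p,(340,125,385,160))):
    h=hsv(P,W);m=(h[...,1]<75).astype(np.uint8);k,l,s,c=cv2.connectedComponentsWithStats(m);i=1+np.argmax(s[1:,4]);print(n,s[i],np.round(world(P,c[i]+W[:2],.014)[:2],4))
cv2.imwrite('pics/c15.png',np.hstack([cv2.resize(p['image'][90:160,285:345],(420,490)),cv2.resize(p['image'][120:170,335:385],(490,490))[:,:380]]))
E
```

```text
t: 60.28
tool_pos: [0.6074, -0.3109, 0.248]
tool_rot: [3.054, 0.697, 0.014]
contact_force: [0.6, -0.8, -0.0]
opening: 0.0599
t 60.27 pos [ 0.6074 -0.3109  0.248 ] x [0.901 0.434 0.006] y [ 0.434 -0.901  0.011] z [ 0.01  -0.007 -1.   ] op 0.0599 F [ 0.6 -0.8 -0. ] q [-0.58  0.17  1.46 -0.    1.5   0.54]
-> turn 56.7 then shift mm [-164.2   73.9   48. ] | shift if before turn [-151.8  -96.7   48. ] q1 -0.59
0.71 [312.9 112.7  10.4  22.2]
0.77 [314.  133.7  12.   17.6]
0.5 [321.9 343.9  92.6  31.5]Traceback (most recent call last):
  File "<stdin>", line 6, in <module>
    return _wrapfunc(a, 'argmax', axis=axis, out=out, **kwds)
    return bound(*args, **kwds)
ValueError: attempt to get argmax of an empty sequence
```

```bash
python3 -m jog '[0.5,0,0,0,0,0,9.45,0.5,0,0,0,0,0,9.45,0.5,0,0,0,0,0,9.45,0.5,0,0,0,0,0,9.45,0.5,0,0,0,0,0,9.45,0.5,0,0,0,0,0,9.45,0.5,-0.0404,0.0185,0,0,0,0,0.5,-0.0404,0.0185,0,0,0,0,0.5,-0.0404,0.0185,0.03,0,0,0,0.5,-0.0404,0.0185,0.03,0,0,0]' 60
python3 -m jog '[0.5,0,0,0,0,0,0,0.5,0,0,0,0,0,0]'
python3 - <<'E'
from h import *
p=snap('side')
W=(340,120,385,165);h=hsv(p,W)
m=((h[...,1]<70)&(h[...,2]>90)).astype(np.uint8)
d=(h[...,2]<70).astype(np.uint8)
for M in(m,d):
    k,l,s,c=cv2.connectedComponentsWithStats(M)
    for i in range(1,k):
        if s[i,4]>25: print(s[i],np.round(world(p,c[i]+W[:2],.015)[:2],4))
k,l,s,c=cv2.connectedComponentsWithStats(d);mm=(l==1+np.argmax(s[1:,4]))*1.
for a in(-.5,.3,1):
    r=fit([(p,W,mm)],lambda x:[boxpts(x[0],x[1],x[2],.064,.014,.015,.041)],[.4286,-.2897,a],[.005,.005,.1]);print(r,np.degrees(r[0][2]))
plan((.4286,-.2897,.12,-121),(.4286,-.2897,.0235,-121))
E
```

```text
t: 61.72
tool_pos: [0.4262, -0.2887, 0.1772]
tool_rot: [-3.027, 0.838, 0.004]
contact_force: [-0.4, -0.6, -0.3]
opening: 0.0422
t: 61.98
tool_pos: [0.4282, -0.2895, 0.1791]
tool_rot: [-3.027, 0.839, 0.001]
contact_force: [-0.2, 0.6, 0.1]
opening: 0.0425
[  7  11  30  20 298] [ 0.4406 -0.2837]
[ 14  10  17  15 138] [ 0.4376 -0.3122]
[29 30 14  5 30] [ 0.3856 -0.2384]
[28 36  5  9 30] [ 0.3986 -0.1953]
(array([ 0.43679549, -0.29540048, -0.67363104]), np.float64(33.12549019607843), np.float64(138.0)) -38.59621571920378
(array([ 0.43683054, -0.29463645, -0.65105332]), np.float64(32.76470588235294), np.float64(138.0)) -37.302607372790774
(array([ 0.4368076 , -0.29526383, -0.67205916]), np.float64(33.192156862745094), np.float64(138.0)) -38.506153524020235
t 62.02 pos [ 0.4291 -0.2901  0.1803] x [ 0.858 -0.514  0.001] y [-0.514 -0.858  0.   ] z [ 0.001 -0.001 -1.   ] op 0.0424 F [-0.2 -1.1  0.7] q [-0.74 -0.17  1.91  0.    1.4   1.37]
-> turn 0.0 then shift mm [-0.6 -0.1 60.3] | shift if before turn [-0.6 -0.1 60.3] q1 -0.59
-> turn 0 then shift mm [ 0.   0.  96.5] | shift if before turn [ 0.   0.  96.5] q1 -0.59
```

```bash
python3 -m jog '[0.5,0.0092,0,0.04,0,0,0,0.5,0,0,0.05,0,0,0,0.5,0,0,0.04,0,0,0,0.5,0,0,0.02,0,0,0,0.5,0,0,0.0095,0,0,0,0.5,0,0,0,0,0,0,0.2,0,0,0,0,0,0,0,0,0,0,0,0,0,0,0,0,0,0,0,0,0,0,0,0,0,0,0]' 100
python3 -m jog '[0,0,0,0,0,0,0,0,0,0,0,0,0,0]'
python3 -c "
from h import *
st()"
python3 -m jog '[0,0,0,-0.02,0,0,0,0,0,0,-0.04,0,0,0,0,0,0,-0.04,0,0,0,0,0,0,-0.04,0,0,0,0,0,0,-0.03,0,0,0,0,0,0,0,0,0,0,0,0,0,0,0,0,0]' 100
python3 -c "
from h import *
plan((.564,-.080,.19,-120))"
```

```text
t: 63.28
tool_pos: [0.4373, -0.2953, 0.0221]
tool_rot: [3.026, -0.838, 0.005]
contact_force: [0.2, 0.8, 6.1]
opening: 0.0116
t: 63.52
tool_pos: [0.4373, -0.2953, 0.0221]
tool_rot: [3.026, -0.838, 0.005]
contact_force: [-0.8, 0.9, 7.3]
opening: 0.0117
t 63.52 pos [ 0.4373 -0.2953  0.0221] x [ 0.857 -0.515  0.003] y [-0.515 -0.857  0.   ] z [ 0.003 -0.002 -1.   ] op 0.0117 F [-0.8  0.9  7.3] q [-0.74  0.05  1.99  0.    1.1   1.38]
t: 64.4
tool_pos: [0.4353, -0.2936, 0.1882]
tool_rot: [-3.026, 0.839, 0.004]
contact_force: [-0.3, 0.5, -1.8]
opening: 0.0117
t 64.4 pos [ 0.4353 -0.2936  0.1882] x [ 0.857 -0.515 -0.003] y [-0.515 -0.857 -0.   ] z [-0.002  0.002 -1.   ] op 0.0117 F [-0.3  0.5 -1.8] q [-0.74 -0.16  1.89 -0.    1.41  1.38]
-> turn -1.0 then shift mm [   4.7 -249.4   -1.8] | shift if before turn [   0.4 -249.4   -1.8] q1 -0.14
```

```bash
python3 -m jog '[0,0,0,0,0,0,-1,0,0.0007,-0.0416,0,0,0,0,0,0.0007,-0.0416,0,0,0,0,0,0.0007,-0.0416,0,0,0,0,0,0.0007,-0.0416,0,0,0,0,0,0.0007,-0.0416,0,0,0,0,0,0.0007,-0.0416,0,0,0,0,0,0,0,0,0,0,0,0,0,0,0,0,0,0]' 100
python3 - <<'E'
from h import *
o,r=st();z=o['tool_pos'][2]-.0121
p=snap('side')
W=(270,100,345,160);h=hsv(p,W)
m=((h[...,1]<70)&(h[...,2]>95)).astype(np.uint8);k,l,s,c=cv2.connectedComponentsWithStats(m)
for i in range(1,k):
    if s[i,4]>40:print(s[i],c[i]+W[:2])
i=1+np.argmax(s[1:,4]);b=s[i]
# lower half outline of the disc: fit circle centre by predicted left/right/bottom extents
def ext(x,y):
    q=pix(p,cyl(x,y,.05,z,z+.005));return np.array([q[:,0].min(),q[:,0].max(),q[:,1].max()])
obs=np.array([b[0]+W[0]-.5,b[0]+b[2]+W[0]-.5,b[1]+b[3]+W[1]-.5])
f=minimize(lambda v:((ext(*v)-obs)**2).sum(),o['tool_pos'][:2],method='Nelder-Mead',options=dict(xatol=1e-5))
print(obs,ext(*o['tool_pos'][:2]),f.x,f.fun)
plan((.564,-.08,.1,-120))
E
```

```text
t: 65.53
tool_pos: [0.5637, -0.0803, 0.1888]
tool_rot: [3.034, -0.811, -0.004]
contact_force: [-0.0, -0.6, -2.8]
opening: 0.0117
t 65.53 pos [ 0.5637 -0.0803  0.1888] x [ 0.867 -0.499 -0.002] y [-0.499 -0.867  0.001] z [-0.002  0.    -1.   ] op 0.0117 F [-0.  -0.6 -2.8] q [-0.27 -0.05  1.79 -0.    1.41  1.82]
[ 20  22  37  24 440] [309.07272727 136.13636364]
[289.5 326.5 145.5] [289.19057664 326.59340216 145.52159653] [ 0.56343393 -0.08048932] 0.07994446411372429
t 65.58 pos [ 0.5637 -0.0807  0.1891] x [ 0.866 -0.5   -0.002] y [-0.5   -0.866  0.001] z [-0.002  0.    -1.   ] op 0.0114 F [ 0.5 -0.  -0.3] q [-0.27 -0.05  1.79 -0.    1.41  1.82]
-> turn 0.0 then shift mm [-0.1 -0.8 89.1] | shift if before turn [-0.1 -0.8 89.1] q1 -0.14
```

```bash
python3 -m jog '[0,0,-0.0006,0.03,0,0,0,0,0,0,0.03,0,0,0,0,0,0,0.02,0,0,0,0,0,0,0.008,0,0,0,0,0,0,0,0,0,0]' 100
python3 -m jog '[0,0,0,0.005,0,0,0,0,0,0,0.004,0,0,0,0,0,0,0,0,0,0]' 100
python3 -m jog '[0,0,0,0.003,0,0,0,0,0,0,0,0,0,0]' 100
python3 -c "
from h import *
o,r=st();print(o['wrist_torque'])"
```

```text
t: 66.2
tool_pos: [0.5647, -0.08, 0.1021]
tool_rot: [3.035, -0.813, -0.0]
contact_force: [0.4, 0.6, -0.9]
opening: 0.0114
t: 66.58
tool_pos: [0.5647, -0.0796, 0.0931]
tool_rot: [-3.035, 0.812, 0.0]
contact_force: [-0.1, -0.1, -1.8]
opening: 0.012
t: 66.82
tool_pos: [0.5652, -0.0797, 0.0911]
tool_rot: [-3.035, 0.812, -0.001]
contact_force: [-1.6, 1.1, 3.8]
opening: 0.0113
t 66.83 pos [ 0.5652 -0.0797  0.0911] x [ 0.866 -0.499  0.001] y [-0.499 -0.866 -0.   ] z [ 0.001 -0.    -1.   ] op 0.0113 F [-1.6  1.1  3.8] q [-0.27  0.05  1.86  0.    1.23  1.82]
[0.10560806 0.28753394 0.01279622]
```

```bash
python3 -m jog '[0,0,0,-0.0005,0,0,0,0.3,0,0,0,0,0,0,0.5,0,0,0,0,0,0,0.5,0,0,-0.03,0,0,0,0.5,0,0,-0.03,0,0,0,0.5,0,0,0,0,0,-10,0.5,0,0,0,0,0,-10,0.5,0,0,0,0,0,-10,0.5,0,0,0,0,0,-10,0.5,0,0,0,0,0,-10]' 100
python3 -m jog '[0.5,0,0,0,0,0,-10,0.5,0,0,0,0,0,-10,0.5,0,0,0,0,0,-10,0.5,0,0,0,0,0,-10,0.5,0,0,0,0,0,-10,0.5,0,0,0,0,0,-10,0.5,0,0,0,0,0,-10,0.5,0,0,0,0,0,-10,0.5,0,0,0,0,0,-10,0.5,0,0,0,0,0,-10]'
python3 -m jog '[0.5,0,0,0,0,0,-10,0.5,0,0,0,0,0,-10,0.5,0,0,0,0,0,-10,0.5,0,0,0,0,0,0,0.5,0,0,0,0,0,0]'
python3 - <<'E'
from h import *
plan((.564,-.08,.0905,60))
p=snap('side')
W=(290,138,334,176);h=hsv(p,W)
m=((h[...,2]<70)).astype(np.uint8);k,l,s,c=cv2.connectedComponentsWithStats(m);print([x.tolist() for x in s if x[4]>30]);
cv2.imwrite('pics/c16.png',cv2.resize(p['image'][90:210,250:370],(600,600),interpolation=2))
E
```

```text
t: 68.08
tool_pos: [0.5646, -0.0797, 0.1503]
tool_rot: [-3.092, -0.555, 0.0]
contact_force: [-0.5, 1.4, -0.3]
opening: 0.0425
t: 69.32
tool_pos: [0.5646, -0.0797, 0.1503]
tool_rot: [-1.562, -2.725, 0.0]
contact_force: [-0.1, 0.3, 0.4]
opening: 0.0429
t: 69.95
tool_pos: [0.5647, -0.0797, 0.1505]
tool_rot: [-0.816, -3.034, 0.0]
contact_force: [1.1, -0.0, -0.4]
opening: 0.0425
t 69.95 pos [ 0.5647 -0.0797  0.1505] x [-0.865  0.502  0.   ] y [ 0.502  0.865 -0.   ] z [-0.  0. -1.] op 0.0425 F [ 1.1 -0.  -0.4] q [-0.27 -0.01  1.82 -0.    1.34 -1.32]
-> turn -0.1 then shift mm [ 0.4 -0.6 60. ] | shift if before turn [ 0.4 -0.6 60. ] q1 -0.14
[[0, 0, 44, 38, 1374], [7, 0, 6, 8, 35], [19, 0, 11, 4, 38], [9, 10, 20, 18, 182]]
```

```bash
python3 -m jog '[0.5,0,0,0.03,0,0,0,0.5,0,0,0.02,0,0,0,0.5,0,0,0.01,0,0,0,0.5,0,0,0,0,0,0,0.2,0,0,0,0,0,0,0,0,0,0,0,0,0,0,0,0,0,0,0,0,0,0,0,0,0,0,0,0,0,0,0,0,0,0]' 100
python3 -m jog '[0,0,0,0.002,0,0,0,0,0,0,0.002,0,0,0,0,0,0,0,0,0,0]' 100
python3 -m jog '[0,0,0,0.0015,0,0,0,0,0,0,0,0,0,0]' 100
python3 -m jog '[0,0,0,0.0015,0,0,0,0,0,0,0,0,0,0]' 100
python3 -c "
from h import *
o,r=st();print(o['wrist_torque'])"
```

```text
t: 71.12
tool_pos: [0.5655, -0.0799, 0.0915]
tool_rot: [0.812, 3.033, -0.0]
contact_force: [1.6, -1.3, 3.3]
opening: 0.0118
t: 71.5
tool_pos: [0.5655, -0.0799, 0.0875]
tool_rot: [0.812, 3.033, 0.0]
contact_force: [0.8, -0.9, 6.5]
opening: 0.0117
t: 71.75
tool_pos: [0.5656, -0.0799, 0.0872]
tool_rot: [0.812, 3.033, -0.0]
contact_force: [-2.1, 0.8, 11.9]
opening: 0.0118
t: 72.0
tool_pos: [0.5655, -0.0799, 0.0872]
tool_rot: [0.812, 3.034, -0.0]
contact_force: [-6.7, 1.3, 17.8]
opening: 0.0119
t 72.0 pos [ 0.5655 -0.0799  0.0872] x [-0.866  0.499 -0.001] y [ 0.499  0.866 -0.   ] z [ 0.001 -0.    -1.   ] op 0.0119 F [-6.7  1.3 17.8] q [-0.27  0.06  1.86 -0.    1.22 -1.32]
[0.14226224 1.1307232  0.04873019]
```

```bash
python3 -m jog '[0,0,0,0,0,0,8,0,0,0,0,0,0,8,0,0,0,0,0,0,8,0,0,0,0,0,0,8,0,0,0,0,0,0,8,0,0,0,0,0,0,0]' 100
python3 -c "
from h import *
o,r=st();print(o['wrist_torque'])"
python3 -m jog '[0,0,0,0,0,0,8,0,0,0,0,0,0,8,0,0,0,0,0,0,8,0,0,0,0,0,0,8,0,0,0,0,0,0,8,0,0,0,0,0,0,8,0,0,0,0,0,0,2,0,0,0,0,0,0,0]' 100
python3 -c "
from h import *
o,r=st();print(o['wrist_torque'])"
```

```text
t: 72.75
tool_pos: [0.5666, -0.0799, 0.0872]
tool_rot: [1.801, 2.57, 0.003]
contact_force: [-2.1, 1.0, 15.4]
opening: 0.0117
t 72.75 pos [ 0.5666 -0.0799  0.0872] x [-0.342  0.94  -0.002] y [0.94  0.342 0.003] z [ 0.004 -0.001 -1.   ] op 0.0117 F [-2.1  1.  15.4] q [-0.27  0.06  1.86  0.    1.22 -0.62]
[ 0.13067243  0.49950732 -0.17367669]
t: 73.75
tool_pos: [0.5619, -0.0808, 0.0872]
tool_rot: [-2.714, -1.577, 0.016]
contact_force: [-21.3, -1.9, 29.4]
opening: 0.0119
t 73.75 pos [ 0.5619 -0.0808  0.0872] x [ 0.495  0.869 -0.008] y [ 0.869 -0.495 -0.007] z [-0.01  -0.003 -1.   ] op 0.0119 F [-21.3  -1.9  29.4] q [-0.27  0.06  1.86 -0.01  1.23  0.25]
[-0.21939858  3.36677467  1.43878416]
```

```bash
python3 -m jog '[0,0,0,-0.002,0,0,3,0,0,0,0,0,0,0]' 100
python3 -c "
from h import *
o,r=st();print(o['wrist_torque'])"
python3 -m jog '[0,0,0,0,0,0,3,0,0,0,0,0,0,0]' 100
python3 -c "
from h import *
o,r=st();print(o['wrist_torque'])"
```

```text
t: 74.0
tool_pos: [0.5607, -0.0801, 0.0872]
tool_rot: [-2.752, -1.507, 0.019]
contact_force: [-21.5, -1.0, 23.3]
opening: 0.0118
t 74.0 pos [ 0.5607 -0.0801  0.0872] x [ 0.539  0.842 -0.008] y [ 0.842 -0.539 -0.009] z [-0.012 -0.002 -1.   ] op 0.0118 F [-21.5  -1.   23.3] q [-0.27  0.06  1.86 -0.01  1.24  0.3 ]
[-0.14515737  3.19874129  1.90308484]
t: 74.25
tool_pos: [0.5606, -0.0801, 0.0872]
tool_rot: [-2.789, -1.439, 0.02]
contact_force: [-20.5, -0.9, 24.5]
opening: 0.0118
t 74.25 pos [ 0.5606 -0.0801  0.0872] x [ 0.58   0.815 -0.01 ] y [ 0.815 -0.58  -0.009] z [-0.013 -0.003 -1.   ] op 0.0118 F [-20.5  -0.9  24.5] q [-0.27  0.06  1.86 -0.01  1.24  0.35]
[-0.01569476  3.20958761  2.83431655]
```

```bash
python3 -m jog '[0,0,0,-0.003,0,0,-5,0,0,0,-0.003,0,0,0,0,0,0,-0.002,0,0,0,0,0,0,0,0,0,0]' 100
python3 -c "
from h import *
o,r=st();print(o['wrist_torque'])"
python3 -m jog '[0,0,0,0.002,0,0,0,0.3,0,0,0,0,0,0,0.5,0,0,0,0,0,0,0.5,0,0,0,0,0,0,0.5,0,0,-0.03,0,0,0,0.5,0,0,-0.05,0,0,0,0.5,0,0,-0.06,0,0,0,0.5,0,0,-0.04,0,0,0,0.5,0,0,0,0,0,0,0.5,0,0,0,0,0,0]' 100
python3 - <<'E'
from h import *
st()
P={n:snap(n) for n in('top','side')};p=P['side']
W=(290,140,334,178);h=hsv(p,W)
m=((h[...,2]<75)).astype(np.uint8);k,l,s,c=cv2.connectedComponentsWithStats(m);m=(l==1+np.argmax(s[1:,4]))*1.
for z in(0,.003):
  b=min((fit([(p,W,m)],lambda x:[boxpts(x[0],x[1],x[2],.064,.014,.082+z,.108+z)],[.564,-.08,a],[.004,.004,.1]) for a in(.5,1.05,1.5)),key=lambda r:r[1]);print(z,b,np.degrees(b[0][2]))
pral()
im=np.hstack([cv2.resize(p['image'][130:210,270:350],(400,400),interpolation=2),cv2.resize(p['image'][85:165,270:390],(400,400),interpolation=2)])
cv2.imwrite('pics/c17.png',im)
E
```

```text
t: 74.75
tool_pos: [0.5605, -0.0802, 0.0893]
tool_rot: [-2.728, -1.549, 0.015]
contact_force: [-3.8, -4.8, -8.6]
opening: 0.0114
t 74.75 pos [ 0.5605 -0.0802  0.0893] x [ 0.512  0.859 -0.006] y [ 0.859 -0.512 -0.008] z [-0.01  -0.001 -1.   ] op 0.0114 F [-3.8 -4.8 -8.6] q [-0.27  0.05  1.86 -0.    1.24  0.27]
[-0.89049576  0.49149468  0.96361159]
t: 76.0
tool_pos: [0.5645, -0.0795, 0.2711]
tool_rot: [-2.733, -1.547, 0.0]
contact_force: [0.5, 1.1, -0.4]
opening: 0.0428
t 76.0 pos [ 0.5645 -0.0795  0.2711] x [0.515 0.857 0.   ] y [ 0.857 -0.515 -0.001] z [-0.001  0.    -1.   ] op 0.0428 F [ 0.5  1.1 -0.4] q [-0.27 -0.1   1.7   0.    1.55  0.27]
0 (array([ 0.56404051, -0.08028095,  1.1435654 ]), np.float64(39.44313725490196), np.float64(167.0)) 65.52147111896069
0.003 (array([ 0.56306   , -0.07669896,  1.14229648]), np.float64(40.12549019607843), np.float64(167.0)) 65.44876716472623
```

View pics/c17.png

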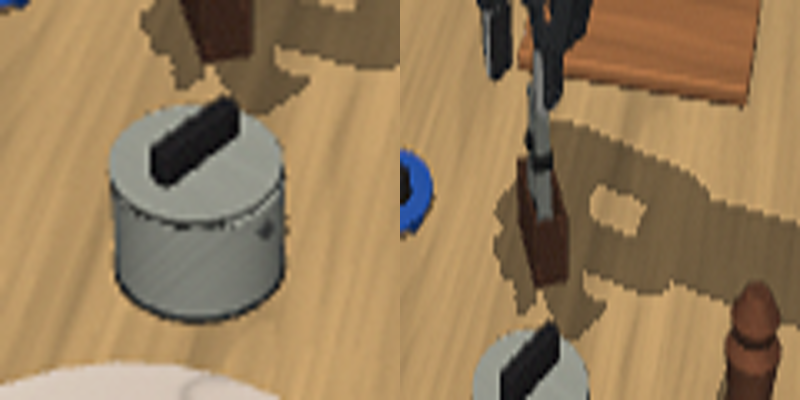

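```bash
python3 -c "
from h import *
print(ctrl.finish_job(), ctrl.get_obs()['t'])"
```

```text
the job is handed in; nothing more can be done
the job is handed in; nothing more can be done
```

I handed the job in at about 76 s of robot time. All four pralines are in the canister, the lid is locked on, and the tongs stand upright in their caddy.

**What I did**
- **Lid off:** I took the lid off and set it on the cart.
- **Pralines:** I moved all four with the tongs only. One had been knocked about 35 mm aside by something other than the robot, so I measured it again before picking it.
- **Tongs and lid back:** I returned the tongs to the caddy, put the lid in its notches, pressed it down about 5 mm and turned it 90° clockwise to its stop.

**Last checks**
- **Pralines:** the top picture showed all four on the canister floor before the lid went on, and nothing was left on the lazy susan.
- **Lid:** it sits about 77 mm above the canister's origin and held against an 8.6 N upward pull. The handle is square to the notches to within a few degrees: about 61° from the torque reading and 65° from the picture, against 60° expected.
- **Tongs:** the picture shows them upright in the caddy.

**What did not go to plan**
- **Opening the lid:** the lid did not behave as described. In the first pictures its handle already pointed at the notch pip, not across it.
    - My 90° anticlockwise twist ran hard against a stop, with up to 10 Nm at the wrist.
    - I then searched by turning it back clockwise. It was forced past the stops before coming out at the notch position. The highest single force component I read was 34 N, against the 120 N limit.
- **Not checked at the end:** I did not separately re-measure the egg cup, tumblers, spoon, mill or honey jar. I planned no contact with any of them.

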